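# Fit the elbow to the packing bench's air outlet

## Task

Fit the brass hose elbow to the air outlet, so that the carton stapler's hose can be pushed on. First stand the elbow up free on the bench on its round spigot, so that you can take it again squarely from above; then feel its two pins into the socket's slots and turn it clockwise against the rising resistance of the seal until the hose tail points straight at the yellow hose guide. Do not turn it past the guide and back, do not force it, leave the other things on the bench where they are, and let go.

Things in the scene. Friction and masses are not known exactly. Their poses are not given: they have to be found in the camera images.
- elbow: Brass 90 degree hose elbow, about 0.22 kg. Origin: centre of the spigot's end face; own z runs from there up through the elbow, own x along the hose tail. It starts lying on its back (-x side), its axis 17 mm above the bench: hose tail straight up, spigot level and pointing away from the robot, give or take 35 degrees. It stands stably on the spigot's flat end.
- elbow_pins (a point): Point on the elbow's axis at z 8 mm of its frame, level with its two round steel pins (6 mm diameter, on own +y and -y, tips 21 mm from the axis). The spigot is 30 mm in diameter, z 0 to 25, its end bevelled to 26 mm over 4 mm. Above it a collar of 34 mm diameter, z 25 to 29.
- elbow_body (a point): Centre of the elbow's square body, z 47 mm of its frame, where the hose tail leaves it. The body spans z 29 to 65, x -17 to 17 and is 32 mm across its two flats at y +-16, which are the faces to grip; a 3 mm cap on top.
- tail_tip (a point): Centre of the hose tail's end, 60 mm along own x and 47 mm along own z from the elbow's origin. The tail is 19 to 25 mm in diameter.
- outlet: The air outlet fixed to the bench: 100 x 300 x 8 mm plate with a clamp that holds the brass socket upright, a low copper pipe with a red-levered valve, the yellow hose guide, and a filter-regulator 128 mm high, 195 mm from the socket. Origin: under the socket's axis, at bench level. Own z up; own +y points from the socket to the hose guide.
- mouth (a point): Centre of the bayonet socket's mouth, level with its top rim, 82 mm above the bench; axis vertical, 56 mm outer diameter. The rim has a 32 mm bore and two opposite slots, 10 mm wide, reaching 22 mm from the axis. Off the slots the pins rest on the rim, spigot end 5 mm below it; in the slots the elbow drops until its end meets the rubber seal 16 mm below the rim.
- slots (a point): On the socket's axis, 4 mm below the rim. The pins enter the slots when the hose tail is about 90 degrees anticlockwise (from above) of the guide, i.e. along the outlet's -x; but the socket was clamped by eye, so the slots lie up to 18 degrees either way of that. No reading tells this (the point's axes do not show it): feel for it, or look.
- ramps (a point): On the socket's axis, 9 mm below the rim. Turned clockwise from the slots, the pins run under ramps that draw the elbow down 4 mm per radian against the seal, with rising resistance: spigot end 16 mm below the rim 34 degrees after the slots, 20 mm at 90 degrees. Friction holds it wherever it is left. A stop ends the ramps about 130 degrees after the slots.
- hose_guide (a point): Middle of the yellow hose guide, an open half-round trough on a post, 120 mm from the socket's axis and 109 mm above the bench (the height of the tightened hose tail); the trough is 42 mm wide outside, begins 103 mm from the axis and reaches 114 mm above the bench.
- seal (a joint): How far the rubber seal inside the socket is pressed down, in m: 0 free, 0.008 at most. A spring of 3 N per mm. It lies inside and cannot be touched but by the spigot.
- straight_tail: Spare brass straight hose tail standing upright, 38 mm diameter, 79 mm high; origin under its centre. Leave alone.
- plug: Spare steel bayonet plug, 38 mm diameter, 30 mm high; origin under its centre. Leave alone.
- spanner: Steel spanner 190 mm long lying flat along its own x; origin at its middle. Leave alone.
- tape_roll: Roll of orange packing tape lying flat, 100 mm diameter, 48 mm high; origin under its centre. Leave alone.
- book: Blue book 190 x 130 x 29 mm lying flat; origin under its centre. Leave alone.
- tape_dispenser: Red desk tape dispenser, 170 x 52 mm, 101 mm high; origin under its centre. Leave alone.
- pen_pot: Blue pen pot, 72 mm diameter, 90 mm high, with pens up to 150 mm; origin under its centre. Leave alone.
Mind the look-alikes: they are no part of the job. What is shaped like the elbow but green or pink is not meant.

How it is judged:
By the outcome, as a careful person would: the job done as asked, in the order asked, and still so for the second after the job is handed in, with the robot touching nothing.
It also fails if it takes over 64 s, if anything falls off the work surface, if the arm or the gripper's body presses on something with over 40 N, if the wrist force passes 120 N, or if a joint passes its speed limit or range.

## Robot

A 6-joint arm with a two-finger parallel gripper is mounted at the origin on the work surface. World frame = base frame: x ahead of the robot, y to its left, z up, the work surface at z = 0. Lengths are in m, angles in rad, forces in N, time in s.
With the tool pointing down it reaches from about 0.3 to 0.75 m from the base axis. Payload 8.5 kg.
Tool frame: the origin (TCP) lies at the very end of the fingers, on their centre line; the grasp point (between the pads) lies 19 mm behind it; z points along the fingers, y is the direction in which the jaws open and shut (so a half turn about z gives the same grasp; the last joint's range is limited). The gripper opens to 88 mm and grips with 3 to 60 N. Pads are 18 mm wide; open, the fingers measure 123 mm over their backs; the gripper's body (75 mm by 187 mm) begins 45 mm behind the grasp point.
Start: joints at [-1.368, 0.381, 1.297, -0, 1.464, -0.215], TCP at [0.223, -0.503, 0.239] pointing down, gripper open.
Joint ranges: [-3.11, 3.11], [-0.89, 2.33], [0.22, 2.48], [-1.42, 4.56], [0.17, 2.85], [-2.88, 2.88]. Speed limits (rad/s): [2.39, 2.39, 3.14, 3.14, 3.14, 3.14].

## Interface

Orientations are given as [roll, pitch, yaw] about the fixed x, y, z axes, in that order (R = Rz(yaw) Ry(pitch) Rx(roll)).
In Python, from cell import arm gives the robot as it stands. The module is installed in compiled form; this text tells all that it offers.
- The arm moves only by the tool carry_out, never from a script. Its argument "moves" is a list of rows, each an object with "travel": the shift along the tool's x, y, z in units of 30 mm (1.0 is 30 mm), a list of three; "twist": the turn, a rotation vector about the tool's x, y, z in units of 6 degrees (1.0 is 6 degrees), a list of three. A call has 1 to 8 rows; each row shifts and turns the commanded pose from where the row before left it, along the tool's axes as they then stand; what a row does not reach is not made up. A row lasts 1/12 s, in which the tool goes at most 41.7 mm and 7.16 degrees, less where a joint would pass 70% of its speed; a pose out of reach is approached as far as the arm can. A call is refused whole if a number of a shift passes 1 or a number of a turn 1, either way. A call with a gripper value outside its range is refused whole. "fingers" is the finger opening in mm, from 0 to 88.1, set as the call begins (left out, the last holds). The fingers move at their own pace and stop on an object; the grip force is fixed at half the most. Time passes only in rows, so rows that do not move let the fingers close. It gives the time, the measured TCP pose, the force and the opening at its end, in the units of the state.
- arm.state(): the state, without advancing time (a new reading comes with each control period).
- arm.snapshot(name): name is "side" or "top" or "wrist"; returns a dict with "image" (480x640x3 uint8, red, green, blue), "depth" (480x640 float32, m along the optical axis (not along the pixel's ray), 0 where there is no reading), "fx", "fy", "cx", "cy" (pixels), "eye" and "orientation" of the camera in the world. Camera axes: x right, y down, z forward; pixel columns grow to the right and rows downward; lengths in m; the calibration is good to about 2 mm. A picture is of the moment at which its call begins.
- arm.hand_in(): hands the job in, once; it reports no verdict.
The state is a dict: "time_s": time; "qpos": joint angles; "qvel": joint speeds; "joint_efforts": joint torques, N m; "position": TCP position; "orientation": TCP orientation; "wrist_force": force on the tool from outside, world axes, zero at the start; "moment": the same for the moment, N m; "gripper_width": finger opening in m.
Only numpy, scipy, OpenCV 4.12 (cv2) and the standard library are available. Lean on these libraries where they do the work, as an engineer would, in place of code of your own. Each camera call takes 0.05 s, during which the arm holds its last target.

## Working session

There is one attempt and no reset: what is moved stays moved. The work goes in short steps, Python scripts to look and compute and a tool call to move; the robot and the scene stay as the last step left them, time stands still between calls to the robot, and variables do not carry over. Pictures are saved under pics/ and viewed, and the job is handed in when it is done.

Besides the shell and the picture viewer there is one more tool, called after "Request:" in YAML: its name, and indented under it one key for each argument. carry_out: Moves the arm, as the interface text tells. Its arguments: {"type":"object","properties":{"moves":{"type":"array","items":{"type":"object","properties":{"travel":{"type":"array","items":{"type":"number"}},"twist":{"type":"array","items":{"type":"number"}}}}},"fingers":{"type":"number"}},"required":["moves"]}

```bash
mkdir -p pics; cat > h.py <<'E'
import numpy as np, cv2
from cell import arm
def snap(n,fn):
    s=arm.snapshot(n); cv2.imwrite('pics/'+fn,cv2.cvtColor(s['image'],cv2.COLOR_RGB2BGR)); np.savez('pics/'+fn[:-4]+'.npz',**s); return s
def R(s):
    o=np.array(s['orientation'],float)
    if o.shape==(3,3): return o
    from scipy.spatial.transform import Rotation as Ro
    return Ro.from_euler('xyz',o).as_matrix()
def pts(s):
    d=s['depth'];v,u=np.mgrid[:480,:640]
    c=np.stack([(u-s['cx'])/s['fx']*d,(v-s['cy'])/s['fy']*d,d],-1)
    return c@R(s).T+np.array(s['eye'])
def plane(s,u,v,z):
    r=R(s)@np.array([(u-s['cx'])/s['fx'],(v-s['cy'])/s['fy'],1]);e=np.array(s['eye']);return e+r*(z-e[2])/r[2]
def proj(s,p):
    c=R(s).T@(np.array(p)-np.array(s['eye']));return c[0]/c[2]*s['fx']+s['cx'],c[1]/c[2]*s['fy']+s['cy']
E
python3 - <<'E'
from h import *
for n in ['side','top','wrist']:
    s=snap(n,n+'0.png'); print(n,s['eye'],s['orientation'],s['fx'],s['cx'],s['cy'])
print(arm.state())
E
```

```text
side [0.40018522 0.80534341 0.99419491] [-2.39986389 -0.00946558 -2.97857859] 585.3745138411815 319.9674753760185 232.09263472307154
top [ 0.41749727 -0.03620401  1.29693443] [-3.04748306e+00 -8.37211479e-04 -1.55978269e+00] 493.3412860863086 319.24158191394974 236.06990526480857
wrist [ 0.29385356 -0.47154523  0.38468886] [ 2.83389493e+00  1.64187064e-03 -1.15338272e+00] 364.30826593665773 314.70595136482143 239.17739802909213
{'time_s': 0.15, 'qpos': array([-1.36831417e+00,  3.81079853e-01,  1.29796727e+00, -6.13800634e-06,
        1.46355977e+00, -2.15288070e-01]), 'qvel': array([-0.00093996, -0.00270875, -0.00026818, -0.00103847, -0.00052214,
       -0.00229512]), 'joint_efforts': array([ 2.10375838e-03, -4.38080800e+01, -2.24615371e+01,  7.13426806e-02,
        3.43372207e-02, -8.43234261e-05]), 'position': array([ 0.22311458, -0.50252247,  0.23829913]), 'orientation': array([-3.14060053e+00, -2.10707746e-04,  4.17770781e-01]), 'wrist_force': array([0.57729229, 0.15935151, 0.54644923]), 'moment': array([ 0.02216527,  0.03510625, -0.00443215]), 'gripper_width': 0.08764643468135155}
```

View pics/top0.png

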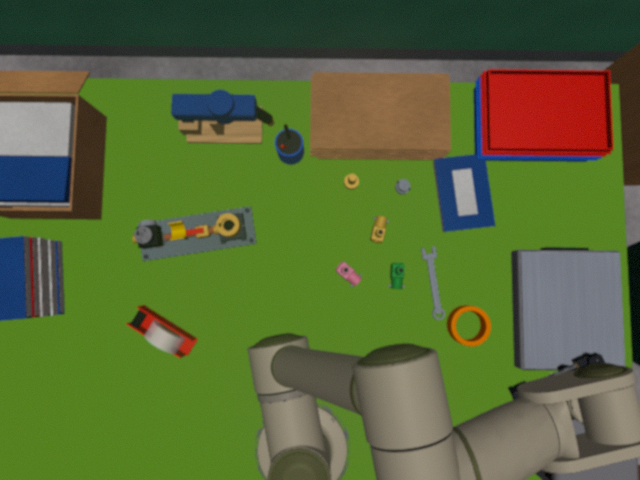

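View pics/side0.png

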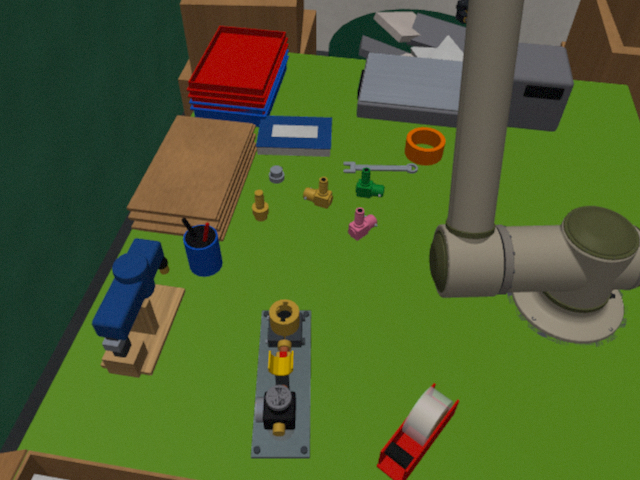

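View pics/wrist0.png

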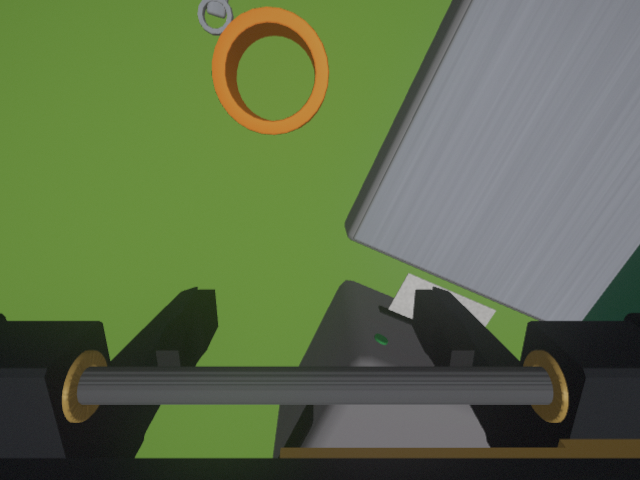

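The brass elbow is near (379,228) in the top view. The socket is at (228,224), with the guide to its left at (178,230). The pink and green look-alikes are at (348,273) and (397,275).

```bash
python3 - <<'E'
from h import *
for n in ['side','top']:
    s=dict(np.load(f'pics/{n}0.npz')); P=pts(s); np.save(f'pics/{n}P.npy',P)
    h=cv2.cvtColor(s['image'],cv2.COLOR_RGB2HSV)
    m=(h[...,0]>10)&(h[...,0]<32)&(h[...,1]>110)&(h[...,2]>60)
    k,l,st,c=cv2.connectedComponentsWithStats(m.astype(np.uint8))
    for i in range(1,k):
        if st[i,4]>30:
            q=P[l==i]; print(n,c[i].round(),st[i],q.mean(0).round(3),q.min(0).round(3),q.max(0).round(3))
a=cv2.imread('pics/top0.png')[160:300,320:460]; b=cv2.imread('pics/side0.png')[160:250,280:400]
c=cv2.imread('pics/top0.png')[195:265,130:265];d=cv2.imread('pics/side0.png')[290:380,240:330]
cv2.imwrite('pics/c1.png',np.hstack([cv2.resize(x,(400,400),interpolation=cv2.INTER_CUBIC) for x in(a,b)]))
cv2.imwrite('pics/c2.png',np.hstack([cv2.resize(x,(400,400),interpolation=cv2.INTER_CUBIC) for x in(c,d)]))
E
```

```text
side [209. 128.] [  127     0   189   241 16060] [ 0.915 -0.532 -0.01 ] [ 0.4   -1.969 -0.679] [1.402 0.805 0.994]
side [607.  44.] [ 561    0   79  119 5866] [-0.347 -1.366 -0.145] [-0.512 -1.868 -0.423] [0.4   0.805 0.994]
side [424. 146.] [ 405  127   41   39 1263] [ 0.318 -0.411  0.033] [ 0.26  -0.538 -0.004] [0.4   0.805 0.994]
side [320. 194.] [303 177  30  31 515] [ 0.555 -0.184  0.035] [ 0.526 -0.281 -0.004] [ 0.596 -0.165  0.081]
side [260. 206.] [252 190  17  31 359] [ 0.683 -0.113  0.041] [ 0.666 -0.211 -0.003] [ 0.713 -0.097  0.085]
side [165. 270.] [160 266   9   8  43] [0.835 0.101 0.038] [0.83  0.09  0.029] [0.843 0.111 0.055]
side [147. 333.] [ 101  284   84   93 3444] [0.818 0.247 0.03 ] [ 0.4    0.111 -0.003] [0.889 0.805 0.994]
side [283. 336.] [ 268  299   32   77 1483] [0.553 0.24  0.079] [ 0.4    0.102 -0.004] [0.602 0.805 0.994]
side [440. 419.] [432 410  16  22  37] [0.264 0.349 0.067] [0.253 0.33  0.055] [0.276 0.368 0.082]
side [392. 435.] [380 417  27  37  37] [0.338 0.372 0.03 ] [ 0.315  0.322 -0.005] [0.357 0.415 0.059]
side [279. 429.] [273 422  12  14 1
[... 738 characters left out ...]
  16   7  54] [ 0.837 -1.291 -0.65 ] [ 0.834 -1.34  -0.701] [ 0.842 -1.253 -0.568]
top [221. 227.] [192 213  49  25 606] [0.554 0.211 0.067] [ 0.417 -0.036  0.003] [0.597 0.292 1.297]
top [379. 229.] [371 216  16  27 310] [ 0.555 -0.188  0.042] [ 0.417 -0.21  -0.004] [ 0.596 -0.036  1.297]
top [177. 231.] [165 221  25  19 309] [0.54  0.315 0.089] [ 0.417 -0.036  0.003] [0.576 0.362 1.297]
top [174. 330.] [137 305  61  54 209] [0.294 0.33  0.03 ] [ 0.223 -0.036 -0.005] [0.417 0.436 1.297]
top [469. 325.] [447 305  45  42 959] [ 0.314 -0.417  0.036] [ 0.259 -0.487 -0.008] [ 0.364 -0.367  0.055]
top [134. 329.] [126 322  19  14  40] [0.297 0.429 0.037] [ 0.277  0.395 -0.006] [0.312 0.464 0.061]
```

View pics/c1.png

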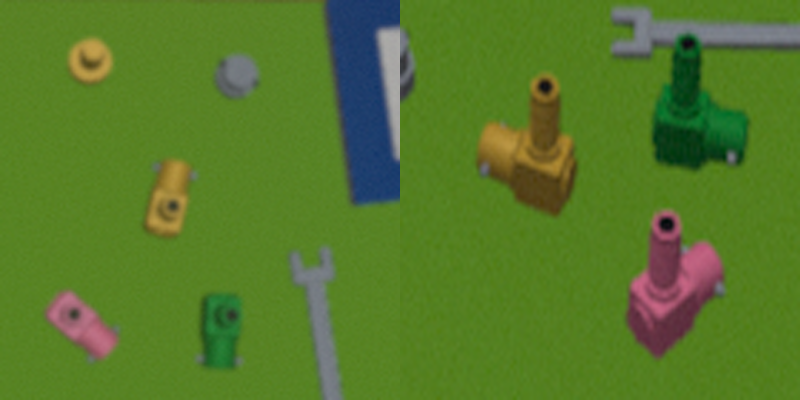

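View pics/c2.png

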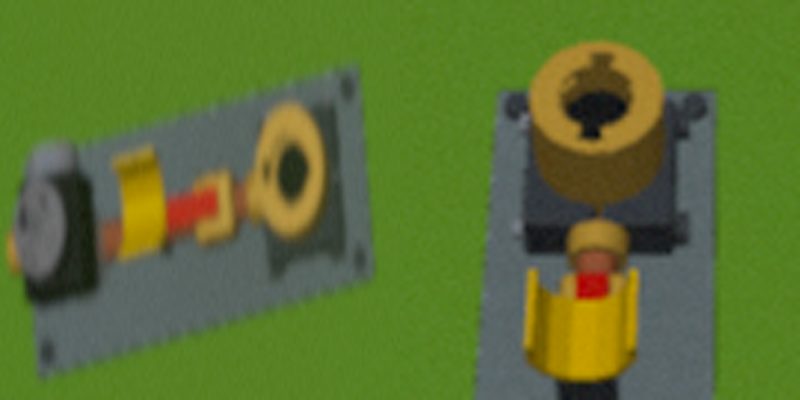

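Request:
carry_out:
  moves:
    - {"travel":[0,0,0],"twist":[0,0,1]}
    - {"travel":[0,0,0],"twist":[0,0,1]}
    - {"travel":[0,0,0],"twist":[0,0,1]}
    - {"travel":[0,0,0],"twist":[0,0,1]}
    - {"travel":[0.7,-0.7,0],"twist":[0,0,0]}
    - {"travel":[0.7,-0.7,0],"twist":[0,0,0]}
    - {"travel":[0.7,-0.7,0],"twist":[0,0,0]}
    - {"travel":[0.7,-0.7,0],"twist":[0,0,0]}

```text
time_s: 0.82
position: [0.3079, -0.4177, 0.2385]
orientation: [-3.141, 0.0, -0.002]
wrist_force: [0.6, -1.4, -0.0]
gripper_width: 0.088
```

Request:
carry_out:
  moves:
    - {"travel":[1,-1,0],"twist":[0,0,0]}
    - {"travel":[1,-1,0],"twist":[0,0,0]}
    - {"travel":[1,-1,0],"twist":[0,0,0]}
    - {"travel":[1,-1,0],"twist":[0,0,0]}
    - {"travel":[1,-1,0.3],"twist":[0,0,0]}
    - {"travel":[1,-1,0.5],"twist":[0,0,0]}
    - {"travel":[0.7,-1,0.5],"twist":[0,0,0]}
    - {"travel":[0.7,-0.8,0],"twist":[0,0,0]}

```text
time_s: 1.48
position: [0.524, -0.1876, 0.1983]
orientation: [-3.139, 0.005, -0.0]
wrist_force: [-0.2, -0.5, 0.1]
gripper_width: 0.088
```

```bash
python3 - <<'E'
from h import *
s=snap('wrist','w1.png');print(s['eye'],s['orientation'],arm.state()['position'],arm.state()['qpos'])
print(proj(s,arm.state()['position']))
E
```

```text
[ 0.60209025 -0.18888098  0.34442711] [ 2.82902789  0.00330051 -1.57126818] [ 0.52684478 -0.18457394  0.19953034] [-0.55001905  0.42693287  1.33999333  0.00216608  1.37780587  1.01735933]
(np.float64(306.1240422028429), np.float64(300.35655925368405))
```

View pics/w1.png

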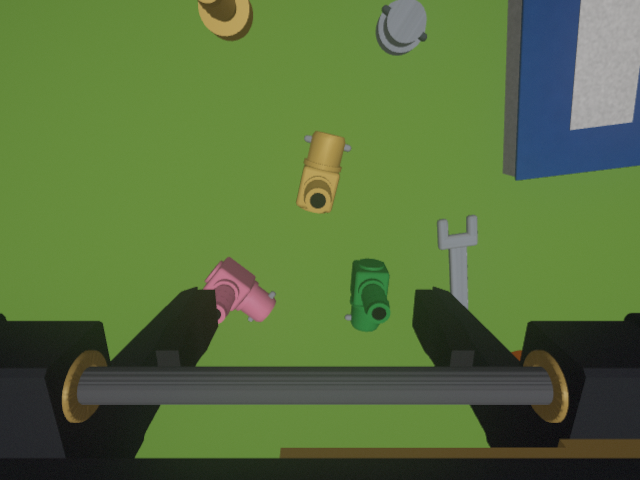

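Clear view: the elbow's tail hole is at (318,201), its pins at (309,139) and (347,148), and the spigot points up the image and slightly right.

```bash
python3 - <<'E'
from h import *
s=dict(np.load('pics/w1.npz'))
T=plane(s,318,201,.077);a=plane(s,308,139,.018);b=plane(s,348,148,.018)
m=(a+b)/2;print('tail',T,'pins',a,b,'mid',m)
print('yaw pins perp',np.degrees(np.arctan2(*( (b-a)[[0,1]]*[1,-1])))) 
d=m-T;print('dir',np.degrees(np.arctan2(d[1],d[0])),np.hypot(*d[:2]))
P=pts(s);h=cv2.cvtColor(s['image'],cv2.COLOR_RGB2HSV)
mk=(h[...,0]>10)&(h[...,0]<32)&(h[...,1]>110);mk[:,:280]=0;mk[:,360:]=0;mk[:125]=0;mk[220:]=0
q=P[mk];
for lo,hi in((.02,.031),(.031,.037),(.07,.085)):
    r=q[(q[:,2]>lo)&(q[:,2]<hi)];print(lo,len(r),r.mean(0),r.min(0),r.max(0))
t=q[q[:,2]<.04]; 
cen=t[:,:2].mean(0);w,v=np.linalg.eigh(np.cov((t[:,:2]-cen).T));print(np.degrees(np.arctan2(v[1,1],v[0,1])))
rect=cv2.minAreaRect(cv2.findContours(mk.astype(np.uint8),0,1)[0][0]);print(rect)
s0=dict(np.load('pics/top0.npz'));print('top tail',plane(s0,320+170*.35,160+207*.35,.077))
E
```

```text
tail [ 0.54560741 -0.19042957  0.077     ] pins [ 0.58764941 -0.1819971   0.018     ] [ 0.58007282 -0.21679025  0.018     ] mid [ 0.58386112 -0.19939368  0.018     ]
yaw pins perp -12.285001746659832
dir -13.188322976622338 0.03928996600615986
0.02 712 [ 0.57730356 -0.1965049   0.02772174] [ 0.52445681 -0.21291114  0.02056002] [ 0.59437941 -0.17552969  0.03099857]
0.031 1155 [ 0.56228201 -0.19280767  0.03336658] [ 0.52640397 -0.2085929   0.03100451] [ 0.59144057 -0.17147518  0.03695364]
0.07 390 [ 0.54727167 -0.18988142  0.07677076] [ 0.53712098 -0.1996259   0.07004937] [ 0.55598867 -0.17980131  0.07983465]
162.41131832296384
((320.7114562988281, 172.54127502441406), (37.60784912109375, 80.45829010009766), 11.040940284729004)
top tail [ 0.54334846 -0.18563692  0.077     ]
```

```bash
python3 - <<'E'
from h import *
s=dict(np.load('pics/w1.npz'));S=dict(np.load('pics/side0.npz'));t=dict(np.load('pics/top0.npz'))
c=np.array([.5456,-.190]);a=np.array([.9755,-.2198]);l=np.array([.2198,.9755])
for n,x,u,v,z in (('green tip w',s,379,313,.077),('green front w',s,370,262,.034),('green far edge',s,357,262,.03),('pink tip w',s,218,310,.077),('pink cap',s,230,260,.034),('side gtip',S,280+688*.3,160+43*.225,.077),('side ptip',S,280+667*.3,160+225*.225,.077)):
    p=plane(x,u,v,z);d=p[:2]-c;print(n,p.round(3),'back',-(d@a).round(3),'left',(d@l).round(3))
E
```

```text
green tip w [ 0.452 -0.241  0.077] back 0.08 left -0.07
green front w [ 0.48  -0.238  0.034] back 0.053 left -0.062
green far edge [ 0.478 -0.227  0.03 ] back 0.058 left -0.051
pink tip w [ 0.454 -0.108  0.077] back 0.107 left 0.06
pink cap [ 0.482 -0.11   0.034] back 0.08 left 0.064
side gtip [ 0.173 -0.29   0.077] back 0.342 left -0.18
side ptip [ 0.19  -0.149  0.077] back 0.356 left -0.038
```

Request:
carry_out:
  fingers: 56
  moves:
    - {"travel":[0,0,0],"twist":[0,0,1]}
    - {"travel":[0,0,0],"twist":[0,0,1]}
    - {"travel":[0.66,0.04,0],"twist":[0,0,0.1]}
    - {"travel":[0,0,1],"twist":[0,0,0]}
    - {"travel":[0,0,1],"twist":[0,0,0]}
    - {"travel":[0,0,1],"twist":[0,0,0]}
    - {"travel":[0,0,0],"twist":[0,0,0]}
    - {"travel":[0,0,0],"twist":[0,0,0]}

```text
time_s: 2.2
position: [0.5427, -0.1957, 0.1108]
orientation: [-3.141, 0.002, -0.221]
wrist_force: [0.0, -0.6, -0.4]
gripper_width: 0.0558
```

```bash
python3 - <<'E'
from h import *
s=snap('wrist','w2.png');st=arm.state();print(st['position'],st['orientation'],st['gripper_width'])
print(proj(s,st['position']))
E
```

```text
[ 0.54348059 -0.1961856   0.11230967] [ 3.14131253e+00 -8.33859324e-04 -2.21056918e-01] 0.05598788239004639
(np.float64(313.08537234150435), np.float64(305.24110703206094))
```

View pics/w2.png

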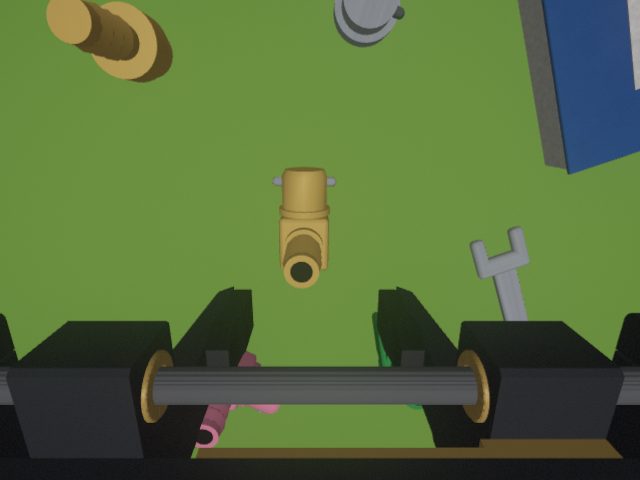

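```bash
python3 - <<'E'
from h import *
s=dict(np.load('pics/w2.npz'));p=np.array(arm.state()['position']);T=plane(s,302,272,.077);print(T)
from scipy.spatial.transform import Rotation as Ro
M=Ro.from_euler('xyz',arm.state()['orientation']).as_matrix()
print((M.T@(np.array([T[0],T[1],.042])-p))/.03)
E
```

```text
[ 0.54577216 -0.19043539  0.077     ]
[ 0.03054616 -0.20441415  2.3436247 ]
```

Request:
carry_out:
  moves:
    - {"travel":[0.03,-0.2,0.35],"twist":[0,0,0]}
    - {"travel":[0,0,0.7],"twist":[0,0,0]}
    - {"travel":[0,0,0.7],"twist":[0,0,0]}
    - {"travel":[0,0,0.6],"twist":[0,0,0]}
    - {"travel":[0,0,0],"twist":[0,0,0]}
    - {"travel":[0,0,0],"twist":[0,0,0]}

```text
time_s: 2.75
position: [0.5456, -0.1901, 0.0413]
orientation: [3.141, -0.0, -0.221]
wrist_force: [1.0, -0.0, 0.7]
gripper_width: 0.0557
```

Request:
carry_out:
  fingers: 0
  moves:
    - {"travel":[0,0,0],"twist":[0,0,0]}
    - {"travel":[0,0,0],"twist":[0,0,0]}
    - {"travel":[0,0,0],"twist":[0,0,0]}
    - {"travel":[0,0,0],"twist":[0,0,0]}
    - {"travel":[0,0,0],"twist":[0,0,0]}
    - {"travel":[0,0,0],"twist":[0,0,0]}

```text
time_s: 3.25
position: [0.5454, -0.1902, 0.041]
orientation: [-3.142, -0.0, -0.221]
wrist_force: [0.5, -0.3, -2.4]
gripper_width: 0.0181
```

Request:
carry_out:
  moves:
    - {"travel":[0,0,-0.2],"twist":[0,0,0]}
    - {"travel":[0,0,-0.5],"twist":[0,0,0]}
    - {"travel":[0,0,-0.8],"twist":[0,0,0]}
    - {"travel":[0,0,-1],"twist":[0,0,0]}
    - {"travel":[0,0,-1],"twist":[0,0,0]}
    - {"travel":[0,0,-0.5],"twist":[0,0,0]}
    - {"travel":[0,0,0],"twist":[0,0,0]}
    - {"travel":[0,0,0],"twist":[0,0,0]}

```text
time_s: 3.92
position: [0.5451, -0.1901, 0.1607]
orientation: [3.141, -0.0, -0.221]
wrist_force: [-0.1, 0.2, -2.7]
gripper_width: 0.0179
```

```bash
python3 - <<'E'
from h import *
s=snap('wrist','w3.png');snap('side','s3.png');st=arm.state();print(st['position'],st['orientation'],st['gripper_width'],st['wrist_force'])
c=dict(np.load('pics/s3.npz'))['image'][100:330,200:430,::-1]
cv2.imwrite('pics/c3.png',np.hstack([cv2.resize(c,(400,400)),cv2.resize(s['image'][...,::-1],(400,400))]))
E
```

```text
[ 0.54455667 -0.18983506  0.15912513] [-3.14067343e+00  2.90095772e-03 -2.21001913e-01] 0.01809299836484491 [ 0.56419674  0.05708018 -2.34570673]
```

View pics/c3.png

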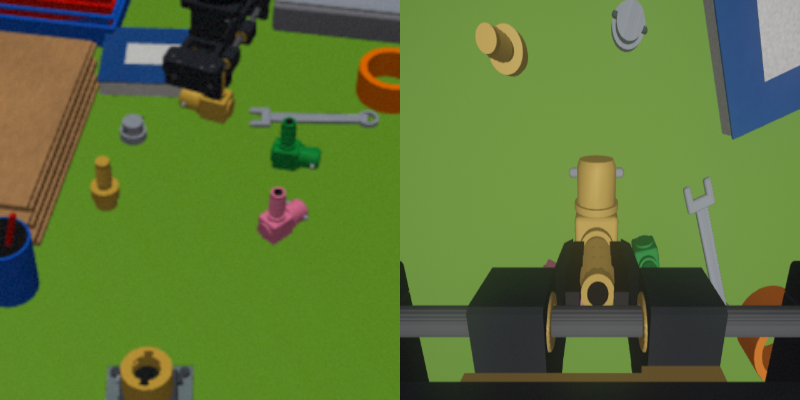

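Request:
carry_out:
  moves:
    - {"travel":[-0.2,-0.4,0],"twist":[0,0,0]}
    - {"travel":[-0.3,-0.8,0],"twist":[0,0,0]}
    - {"travel":[-0.4,-1,0],"twist":[0,0,0]}
    - {"travel":[-0.4,-1,0],"twist":[0,0,0]}
    - {"travel":[-0.4,-1,0],"twist":[0,0,0]}
    - {"travel":[-0.4,-1,0],"twist":[0,0,0]}
    - {"travel":[-0.3,-0.9,0],"twist":[0,0,0]}
    - {"travel":[-0.1,-0.5,0],"twist":[0,0,0]}

```text
time_s: 4.68
position: [0.5134, 0.023, 0.1598]
orientation: [-3.141, 0.003, -0.219]
wrist_force: [-0.1, 0.4, -1.6]
gripper_width: 0.0181
```

Request:
carry_out:
  moves:
    - {"travel":[0,0,0],"twist":[0,0,0]}
    - {"travel":[0,0,0.8],"twist":[0,0,0]}
    - {"travel":[0,0,0.9],"twist":[0,0,0]}
    - {"travel":[0,0,0.8],"twist":[0,0,0]}
    - {"travel":[0,0,0.7],"twist":[0,0,0]}
    - {"travel":[0,0,0.4],"twist":[0,0,0]}
    - {"travel":[0,0,0],"twist":[0,0,0]}
    - {"travel":[0,0,0],"twist":[0,0,0]}

```text
time_s: 5.35
position: [0.515, 0.0192, 0.0522]
orientation: [3.141, 0.002, -0.221]
wrist_force: [-0.1, -0.7, -1.6]
gripper_width: 0.0185
```

Request:
carry_out:
  moves:
    - {"travel":[0,0,0.1],"twist":[0,0,0]}
    - {"travel":[0,0,0.1],"twist":[0,0,0]}
    - {"travel":[0,0,0],"twist":[0,0,0]}

```text
time_s: 5.6
position: [0.5155, 0.0193, 0.0469]
orientation: [-3.142, -0.0, -0.221]
wrist_force: [-0.8, 0.3, -2.9]
gripper_width: 0.0181
```

Request:
carry_out:
  moves:
    - {"travel":[0,0,0.06],"twist":[0,0,0]}
    - {"travel":[0,0,0.06],"twist":[0,0,0]}
    - {"travel":[0,0,0],"twist":[0,0,0]}
    - {"travel":[0,0,0],"twist":[0,0,0]}

```text
time_s: 5.93
position: [0.5155, 0.0194, 0.0431]
orientation: [3.142, 0.0, -0.221]
wrist_force: [0.2, -1.0, -2.3]
gripper_width: 0.0183
```

Request:
carry_out:
  moves:
    - {"travel":[0,0,0.05],"twist":[0,0,0]}
    - {"travel":[0,0,0.02],"twist":[0,0,0]}
    - {"travel":[0,0,0],"twist":[0,0,0]}
    - {"travel":[0,0,0],"twist":[0,0,0]}

```text
time_s: 6.27
position: [0.5155, 0.0195, 0.041]
orientation: [-3.142, 0.0, -0.221]
wrist_force: [0.4, 0.6, -1.7]
gripper_width: 0.0183
```

Essentially at bench contact; release, opening modestly, then rise.

Request:
carry_out:
  fingers: 60
  moves:
    - {"travel":[0,0,0],"twist":[0,0,0]}
    - {"travel":[0,0,0],"twist":[0,0,0]}
    - {"travel":[0,0,0],"twist":[0,0,0]}
    - {"travel":[0,0,0],"twist":[0,0,0]}
    - {"travel":[0,0,0],"twist":[0,0,0]}

```text
time_s: 6.68
position: [0.5156, 0.0194, 0.0411]
orientation: [-3.142, -0.0, -0.221]
wrist_force: [0.6, -0.3, -0.5]
gripper_width: 0.0497
```

Request:
carry_out:
  moves:
    - {"travel":[0,0,-0.4],"twist":[0,0,0]}
    - {"travel":[0,0,-0.8],"twist":[0,0,0]}
    - {"travel":[0,0,-1],"twist":[0,0,0]}
    - {"travel":[0,0,-1],"twist":[0,0,0]}
    - {"travel":[0,0,-0.8],"twist":[0,0,0]}
    - {"travel":[0,0,0],"twist":[0,0,0]}

```text
time_s: 7.18
position: [0.5173, 0.0192, 0.1656]
orientation: [-3.141, -0.009, -0.221]
wrist_force: [1.2, -0.7, 0.6]
gripper_width: 0.0597
```

```bash
python3 - <<'E'
from h import *
s=snap('wrist','w4.png');st=arm.state();print(st['position'],st['orientation'],st['gripper_width'],st['wrist_force'],st['qpos'])
E
```

```text
[0.51634378 0.01929768 0.16306267] [-3.14147455 -0.00491366 -0.22091186] 0.060098524301924985 [-0.33535756  0.02887709 -0.43941912] [-1.92041637e-01  3.91730349e-01  1.51667212e+00 -2.52482647e-05
  1.22827516e+00  1.59967468e+00]
```

View pics/w4.png

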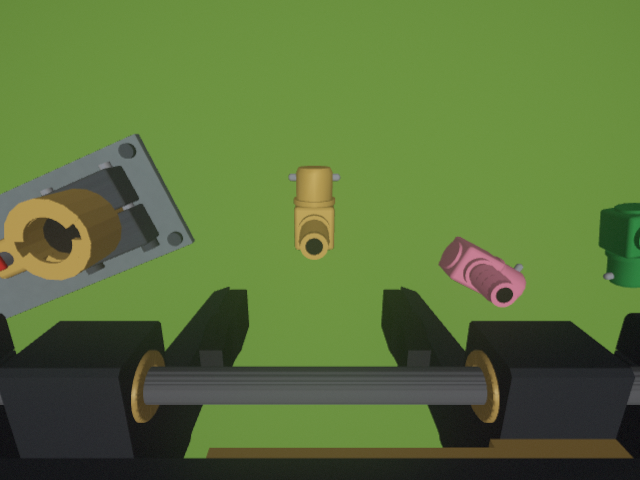

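Elbow lies again on its back in clear space with its tail hole at (314,246) and heading unchanged. Now I tilt the tool 45° outward.

Request:
carry_out:
  moves:
    - {"travel":[0,0,0],"twist":[0,1,0]}
    - {"travel":[0,0,0],"twist":[0,1,0]}
    - {"travel":[0,0,0],"twist":[0,1,0]}
    - {"travel":[0,0,0],"twist":[0,1,0]}
    - {"travel":[0,0,0],"twist":[0,1,0]}
    - {"travel":[0,0,0],"twist":[0,1,0]}
    - {"travel":[0,0,0],"twist":[0,1,0]}
    - {"travel":[0,0,0],"twist":[0,0.5,0]}

```text
time_s: 7.9
position: [0.5142, 0.0239, 0.1732]
orientation: [3.13, -0.743, -0.221]
wrist_force: [-0.4, -0.4, 0.2]
gripper_width: 0.0598
```

Request:
carry_out:
  moves:
    - {"travel":[0,0,0],"twist":[0,0,0]}
    - {"travel":[0,0,0],"twist":[0,0,0]}

```text
time_s: 8.07
position: [0.5204, 0.024, 0.179]
orientation: [3.134, -0.76, -0.22]
wrist_force: [-0.6, -0.8, -0.5]
gripper_width: 0.0599
```

```bash
cat > go.py <<'E'
from h import *
import sys
from scipy.spatial.transform import Rotation as Ro
st=arm.state();M=Ro.from_euler('xyz',st['orientation']).as_matrix();p=np.array(st['position'])
if __name__=='__main__':
    print('p',p.round(4),'q',st['qpos'].round(3));print(M.round(3))
E
python3 go.py; python3 - <<'E'
from go import *
B=np.array([.516,.0195,.017]);z=M[:,2]
for d in(-.09,-.02,.011): print(d,(M.T@(B+d*z-p)/.03).round(2))
E
```

```text
p [0.5204 0.024  0.179 ] q [-0.156  0.226  1.991 -0.306  0.174  1.919]
[[ 0.707 -0.224  0.671]
 [-0.158 -0.975 -0.158]
 [ 0.689  0.006 -0.725]]
-0.09 [-3.8   0.15  0.84]
-0.02 [-3.8   0.15  3.17]
0.011 [-3.8   0.15  4.21]
```

Request:
carry_out:
  moves:
    - {"travel":[0,0,0],"twist":[0,-1,0]}
    - {"travel":[0,0,0],"twist":[0,-1,0]}
    - {"travel":[0,0,0],"twist":[0,-1,0]}
    - {"travel":[0,0,0],"twist":[0,-1,0]}
    - {"travel":[0,0,0],"twist":[0,-1,0]}
    - {"travel":[0,0,0],"twist":[0,-1,0]}
    - {"travel":[0,0,0],"twist":[0,-1,0]}
    - {"travel":[0,0,0],"twist":[0,-0.27,0]}

```text
time_s: 8.73
position: [0.5223, 0.0236, 0.1788]
orientation: [3.14, 0.005, -0.225]
wrist_force: [-0.6, -0.0, -0.8]
gripper_width: 0.0599
```

```bash
python3 go.py; python3 - <<'E'
from go import *
T=np.array([.516,.0195,.0425])
s=snap('wrist','w5.png')
print((M.T@(T-p)/.03).round(2), 'tail px',proj(s,[.516,.0195,.077]))
# rotation error to straight down with psi=-.221
D=Ro.from_euler('xyz',[np.pi,0,-.221]).as_matrix();print(np.degrees(Ro.from_matrix(M.T@D).as_rotvec())/6)
E
```

```text
p [0.5223 0.0236 0.1788] q [-0.181  0.389  1.469 -0.002  1.288  1.615]
[[ 0.975 -0.223 -0.005]
 [-0.223 -0.975 -0.001]
 [-0.005  0.002 -1.   ]]
[-0.15  0.17  4.54] tail px (np.float64(320.63998444198774), np.float64(243.7035375431935))
[ 0.01797972  0.04656241 -0.03625296]
```

View pics/w5.png

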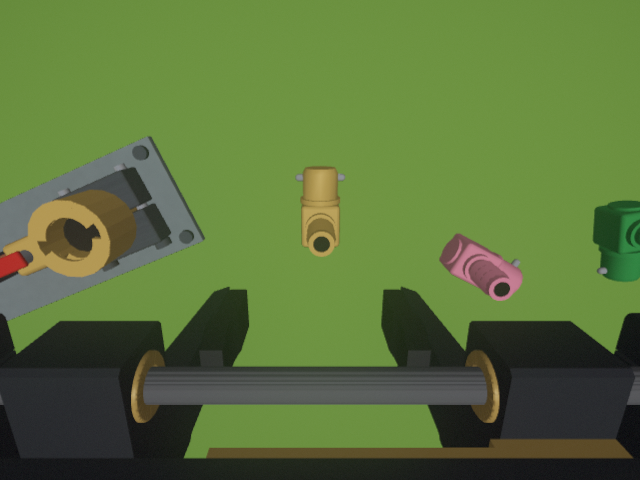

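The tail hole is at (321,244), matching the prediction. I pick it by the tail again, to lay it down with the spigot to +Y in clear space nearer the robot.

Request:
carry_out:
  moves:
    - {"travel":[-0.15,0.17,0.5],"twist":[0,0,0]}
    - {"travel":[0,0,0.9],"twist":[0,0,0]}
    - {"travel":[0,0,0.9],"twist":[0,0,0]}
    - {"travel":[0,0,0.9],"twist":[0,0,0]}
    - {"travel":[0,0,0.8],"twist":[0,0,0]}
    - {"travel":[0,0,0.5],"twist":[0,0,0]}
    - {"travel":[0,0,0],"twist":[0,0,0]}
    - {"travel":[0,0,0],"twist":[0,0,0]}

```text
time_s: 9.45
position: [0.5144, 0.0192, 0.044]
orientation: [3.137, 0.001, -0.226]
wrist_force: [1.0, 0.8, 0.3]
gripper_width: 0.0602
```

Request:
carry_out:
  fingers: 0
  moves:
    - {"travel":[0,0,0],"twist":[0,0,0]}
    - {"travel":[0,0,0],"twist":[0,0,0]}
    - {"travel":[0,0,0],"twist":[0,0,0]}
    - {"travel":[0,0,0],"twist":[0,0,0]}
    - {"travel":[0,0,0],"twist":[0,0,0]}
    - {"travel":[0,0,0],"twist":[0,0,0]}

```text
time_s: 9.95
position: [0.5145, 0.019, 0.0447]
orientation: [3.136, 0.0, -0.227]
wrist_force: [-0.5, -0.2, -0.8]
gripper_width: 0.0221
```

Request:
carry_out:
  moves:
    - {"travel":[0,0,-0.2],"twist":[0,0,0]}
    - {"travel":[0,0,-0.5],"twist":[0,0,0]}
    - {"travel":[0,0,-0.6],"twist":[0,0,0]}
    - {"travel":[0,0,-0.6],"twist":[0,0,0]}
    - {"travel":[0,0,-0.2],"twist":[0,0,0]}
    - {"travel":[0,0,0],"twist":[0,0,0]}
    - {"travel":[0,0,0],"twist":[0,0,0]}

```text
time_s: 10.53
position: [0.5142, 0.0194, 0.107]
orientation: [3.136, 0.001, -0.227]
wrist_force: [-0.4, -0.1, -2.3]
gripper_width: 0.0177
```

Request:
carry_out:
  moves:
    - {"travel":[0,0,0],"twist":[0,0,-0.5]}
    - {"travel":[0,0,0],"twist":[0,0,-1]}
    - {"travel":[0,0,0],"twist":[0,0,-1]}
    - {"travel":[0,0,0],"twist":[0,0,-1]}
    - {"travel":[0,0,0],"twist":[0,0,-1]}
    - {"travel":[0,0,0],"twist":[0,0,-1]}
    - {"travel":[0,0,0],"twist":[0,0,-1]}
    - {"travel":[0,0,0],"twist":[0,0,-1]}

```text
time_s: 11.2
position: [0.5139, 0.0194, 0.1061]
orientation: [3.14, 0.007, 0.564]
wrist_force: [0.6, -0.5, -2.0]
gripper_width: 0.0182
```

Request:
carry_out:
  moves:
    - {"travel":[0,0,0],"twist":[0,0,-1]}
    - {"travel":[0,0,0],"twist":[0,0,-1]}
    - {"travel":[0,0,0],"twist":[0,0,-1]}
    - {"travel":[0,0,0],"twist":[0,0,-1]}
    - {"travel":[0,0,0],"twist":[0,0,-1]}
    - {"travel":[0,0,0],"twist":[0,0,-1]}
    - {"travel":[0,0,0],"twist":[0,0,-1]}
    - {"travel":[0,0,0],"twist":[0,0,-1]}

```text
time_s: 11.87
position: [0.5139, 0.0194, 0.1061]
orientation: [-3.138, 0.006, 1.402]
wrist_force: [0.1, 0.6, -1.9]
gripper_width: 0.0181
```

Request:
carry_out:
  moves:
    - {"travel":[0,0,0],"twist":[0,0,-1]}
    - {"travel":[0,0,0],"twist":[0,0,-0.67]}
    - {"travel":[0,0,0],"twist":[0,0,0]}

```text
time_s: 12.12
position: [0.514, 0.0194, 0.1062]
orientation: [-3.137, 0.005, 1.574]
wrist_force: [0.0, -0.2, -1.7]
gripper_width: 0.0181
```

```bash
python3 go.py; python3 - <<'E'
from go import *
T=np.array([.43,.06,p[2]])
print((M.T@(T-p)/.03).round(2))
D=Ro.from_euler('xyz',[np.pi,0,np.pi/2]).as_matrix();print(np.degrees(Ro.from_matrix(M.T@D).as_rotvec())/6)
E
```

```text
p [0.514  0.0194 0.1062] q [-0.19   0.462  1.593 -0.007  1.089 -0.19 ]
[[-0.003  1.    -0.004]
 [ 1.     0.003 -0.005]
 [-0.005 -0.004 -1.   ]]
[ 1.36 -2.8   0.01]
[-0.04226478  0.05015845  0.02848441]
```

Request:
carry_out:
  moves:
    - {"travel":[0.3,-0.5,0],"twist":[-0.04,0.05,0]}
    - {"travel":[0.4,-0.9,0],"twist":[0,0,0]}
    - {"travel":[0.4,-0.9,0],"twist":[0,0,0]}
    - {"travel":[0.26,-0.5,0],"twist":[0,0,0]}
    - {"travel":[0,0,0.5],"twist":[0,0,0]}
    - {"travel":[0,0,0.8],"twist":[0,0,0]}
    - {"travel":[0,0,0.5],"twist":[0,0,0]}
    - {"travel":[0,0,0],"twist":[0,0,0]}

```text
time_s: 12.78
position: [0.429, 0.0603, 0.0507]
orientation: [-3.138, -0.0, 1.569]
wrist_force: [0.0, 0.5, -2.6]
gripper_width: 0.018
```

Request:
carry_out:
  moves:
    - {"travel":[0,0,0.1],"twist":[0,0,0]}
    - {"travel":[0,0,0.04],"twist":[0,0,0]}
    - {"travel":[0,0,0],"twist":[0,0,0]}
    - {"travel":[0,0,0],"twist":[0,0,0]}

```text
time_s: 13.12
position: [0.431, 0.06, 0.0496]
orientation: [3.138, 0.001, 1.571]
wrist_force: [-0.7, 0.0, -2.2]
gripper_width: 0.0184
```

Request:
carry_out:
  moves:
    - {"travel":[0,0,0.1],"twist":[0,0,0]}
    - {"travel":[0,0,0.04],"twist":[0,0,0]}
    - {"travel":[0,0,0],"twist":[0,0,0]}
    - {"travel":[0,0,0],"twist":[0,0,0]}

```text
time_s: 13.45
position: [0.4311, 0.0598, 0.046]
orientation: [3.137, 0.001, 1.571]
wrist_force: [-4.1, -1.1, 12.5]
gripper_width: 0.0182
```

Contact (upward force 12.5 N). Release.

Request:
carry_out:
  fingers: 60
  moves:
    - {"travel":[0,0,-0.03],"twist":[0,0,0]}
    - {"travel":[0,0,0],"twist":[0,0,0]}
    - {"travel":[0,0,0],"twist":[0,0,0]}
    - {"travel":[0,0,0],"twist":[0,0,0]}
    - {"travel":[0,0,0],"twist":[0,0,0]}

```text
time_s: 13.87
position: [0.4307, 0.0601, 0.0457]
orientation: [3.139, 0.0, 1.571]
wrist_force: [0.3, 0.3, 0.9]
gripper_width: 0.0495
```

Request:
carry_out:
  moves:
    - {"travel":[0,0,-0.4],"twist":[0,0,0]}
    - {"travel":[0,0,-0.8],"twist":[0,0,0]}
    - {"travel":[0,0,-1],"twist":[0,0,0]}
    - {"travel":[0,0,-1],"twist":[0,0,0]}
    - {"travel":[0,0,-1],"twist":[0,0,0]}
    - {"travel":[0,0,-0.3],"twist":[0,0,0]}
    - {"travel":[0,0,0],"twist":[0,0,0]}

```text
time_s: 14.45
position: [0.4313, 0.0601, 0.1829]
orientation: [3.134, 0.001, 1.571]
wrist_force: [0.1, 0.1, 0.4]
gripper_width: 0.0599
```

```bash
python3 go.py; python3 - <<'E'
from h import *
s=snap('wrist','w6.png')
E
```

```text
p [0.4313 0.0601 0.1829] q [-0.135  0.235  1.694 -0.     1.205 -0.135]
[[-0.001  1.     0.007]
 [ 1.     0.001 -0.001]
 [-0.001  0.007 -1.   ]]
```

View pics/w6.png

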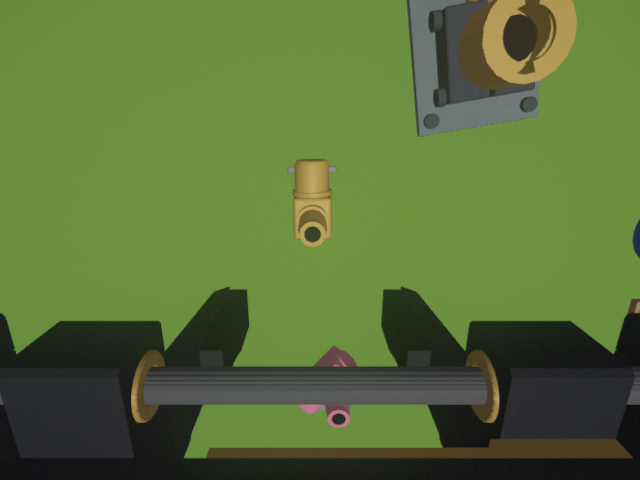

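The elbow lies with tail hole at (313,234) and spigot to +Y. Now I tilt sideways 45°.

Request:
carry_out:
  moves:
    - {"travel":[-0.5,0,0],"twist":[0,1,0]}
    - {"travel":[-0.5,0,0],"twist":[0,1,0]}
    - {"travel":[0,0,0],"twist":[0,1,0]}
    - {"travel":[0,0,0],"twist":[0,1,0]}
    - {"travel":[0,0,0],"twist":[0,1,0]}
    - {"travel":[0,0,0],"twist":[0,1,0]}
    - {"travel":[0,0,0],"twist":[0,1,0]}
    - {"travel":[0,0,0],"twist":[0,0.5,0]}

```text
time_s: 15.17
position: [0.4301, 0.0296, 0.1776]
orientation: [-3.14, -0.792, 1.567]
wrist_force: [-0.8, -0.4, -0.6]
gripper_width: 0.0601
```

Request:
carry_out:
  moves:
    - {"travel":[0,0,0],"twist":[0,0,0]}
    - {"travel":[0,0,0],"twist":[0,0,0]}

```text
time_s: 15.33
position: [0.4301, 0.03, 0.178]
orientation: [-3.14, -0.785, 1.569]
wrist_force: [-0.2, -0.3, 0.1]
gripper_width: 0.0601
```

```bash
python3 go.py; python3 - <<'E'
from go import *
s=dict(np.load('pics/w6.npz'));T=plane(s,313,234,.077);a=plane(s,289,170,.018);b=plane(s,335,170,.018);print(T,(a+b)/2,b-a)
B=np.array([T[0],T[1],.017]);z=M[:,2]
for d in(-.1,-.04,.011): print(d,(M.T@(B+d*z-p)/.03).round(2),B+d*z)
t=np.pi/4
D=np.array([[0,1,0],[np.cos(t),0,np.sin(t)],[np.sin(t),0,-np.cos(t)]]);print(np.degrees(Ro.from_matrix(M.T@D).as_rotvec())/6)
snap('side','s6.png');snap('wrist','w7.png')
E
```

```text
p [0.4301 0.03   0.178 ] q [-0.59   0.377  1.758  0.628  1.525 -0.79 ]
[[ 0.001  1.    -0.   ]
 [ 0.708 -0.001  0.707]
 [ 0.707 -0.001 -0.708]]
[0.42957966 0.06156355 0.077     ] [0.42893184 0.10021294 0.018     ] [ 3.88908683e-02 -2.21712634e-05  0.00000000e+00]
-0.1 [-3.05 -0.01  1.21] [ 0.42958189 -0.00910751  0.08775027]
-0.04 [-3.05 -0.01  3.21] [0.42958055 0.03329513 0.04530011]
0.011 [-3.05 -0.01  4.91] [0.42957941 0.06933737 0.00921747]
[-0.00020998  0.00534892 -0.01143348]
```

View pics/s6.png

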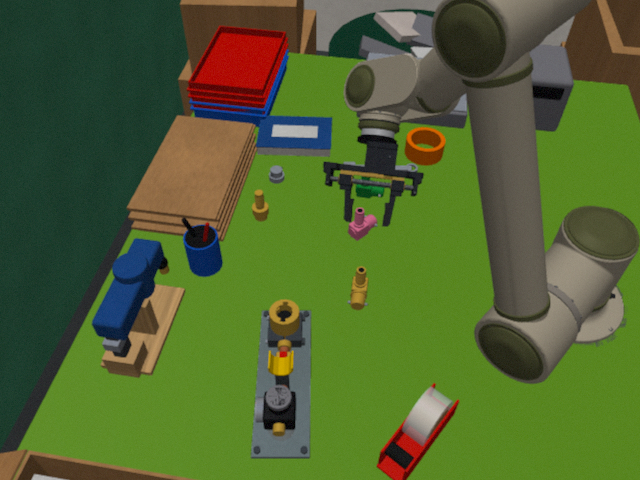

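View pics/w7.png

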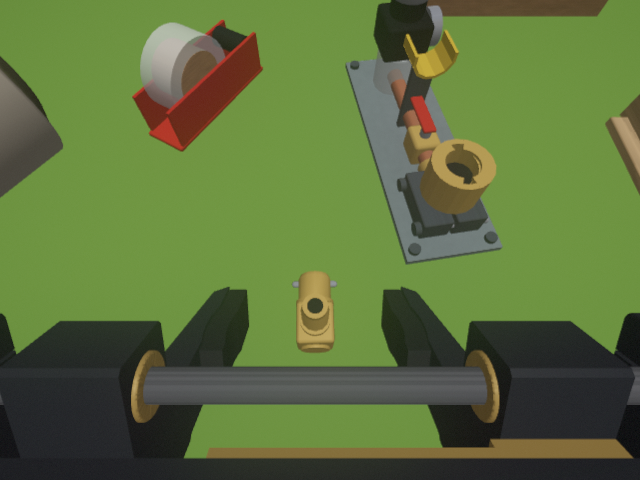

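Request:
carry_out:
  moves:
    - {"travel":[-0.8,0,0],"twist":[0,0,0]}
    - {"travel":[-1,0,0],"twist":[0,0,0]}
    - {"travel":[-0.9,0,0.4],"twist":[0,0,0]}
    - {"travel":[-0.35,0,0.8],"twist":[0,0,0]}
    - {"travel":[0,0,1],"twist":[0,0,0]}
    - {"travel":[0,0,0.8],"twist":[0,0,0]}
    - {"travel":[0,0,0.4],"twist":[0,0,0]}
    - {"travel":[0,0,0],"twist":[0,0,0]}

```text
time_s: 16.1
position: [0.4296, 0.0397, 0.0415]
orientation: [-3.141, -0.785, 1.574]
wrist_force: [0.2, -0.2, 0.0]
gripper_width: 0.0598
```

```bash
python3 go.py; python3 - <<'E'
from go import *
B=np.array([.4296,.0615,.017]);z=M[:,2]
for d in(-.04,.010): print(d,(M.T@(B+d*z-p)/.03).round(2),B+d*z)
snap('wrist','w8.png')
E
```

```text
p [0.4296 0.0397 0.0415] q [-0.572  0.631  1.893  0.687  1.21  -1.024]
[[-0.002  1.    -0.003]
 [ 0.707  0.004  0.707]
 [ 0.707 -0.001 -0.707]]
-0.04 [-0.06  0.   -0.24] [0.42971615 0.03321484 0.04528314]
0.01 [-0.06  0.    1.42] [0.42957096 0.06857129 0.00992921]
```

View pics/w8.png

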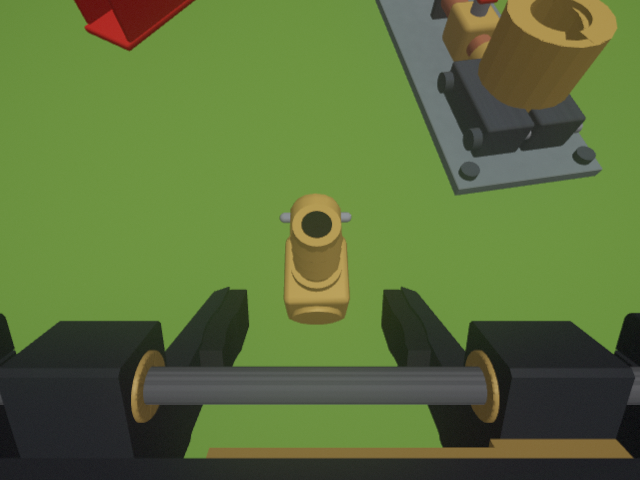

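Request:
carry_out:
  moves:
    - {"travel":[-0.03,0,0.6],"twist":[0,0,0]}
    - {"travel":[0,0,0.5],"twist":[0,0,0]}
    - {"travel":[0,0,0.3],"twist":[0,0,0]}
    - {"travel":[0,0,0],"twist":[0,0,0]}
    - {"travel":[0,0,0],"twist":[0,0,0]}

```text
time_s: 16.57
position: [0.4311, 0.0663, 0.0125]
orientation: [3.137, -0.784, 1.575]
wrist_force: [0.8, -0.5, -0.0]
gripper_width: 0.0599
```

Request:
carry_out:
  fingers: 0
  moves:
    - {"travel":[0,0,0],"twist":[0,0,0]}
    - {"travel":[0,0,0],"twist":[0,0,0]}
    - {"travel":[0,0,0],"twist":[0,0,0]}
    - {"travel":[0,0,0],"twist":[0,0,0]}
    - {"travel":[0,0,0],"twist":[0,0,0]}
    - {"travel":[0,0,0],"twist":[0,0,0]}

```text
time_s: 17.07
position: [0.4309, 0.0664, 0.0122]
orientation: [3.138, -0.785, 1.574]
wrist_force: [-1.3, -2.8, 3.5]
gripper_width: 0.0317
```

```bash
python3 go.py; python3 - <<'E'
from go import *
print(st['gripper_width'],st['wrist_force'])
snap('wrist','w9.png')
E
```

```text
p [0.4309 0.0664 0.0122] q [-0.519  0.69   1.927  0.752  1.118 -1.068]
[[-0.002  1.     0.002]
 [ 0.707  0.     0.707]
 [ 0.707  0.003 -0.707]]
0.031705883838613336 [-1.28653795 -2.83978922  3.45700294]
```

View pics/w9.png

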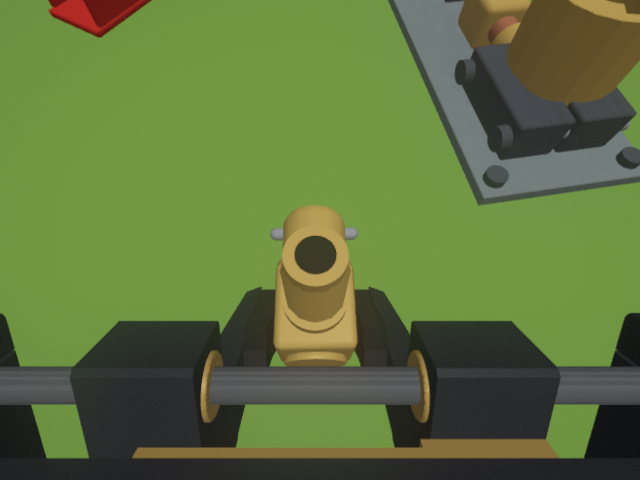

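Gripped at 31.7 mm across the flats. Now I lift and rotate 90°.

Request:
carry_out:
  moves:
    - {"travel":[0.1,0,-0.1],"twist":[0,0,0]}
    - {"travel":[0.3,0,-0.3],"twist":[0,0,0]}
    - {"travel":[0.6,0,-0.6],"twist":[0,0,0]}
    - {"travel":[0.7,0,-0.7],"twist":[0,0,0]}
    - {"travel":[0.7,0,-0.7],"twist":[0,0,0]}
    - {"travel":[0.5,0,-0.5],"twist":[0,0,0]}
    - {"travel":[0,-0.3,0],"twist":[0,0,0]}
    - {"travel":[0,-0.3,0],"twist":[0,0,0]}

```text
time_s: 17.78
position: [0.4118, 0.0668, 0.135]
orientation: [3.136, -0.783, 1.576]
wrist_force: [-1.1, -0.4, -2.8]
gripper_width: 0.0322
```

Request:
carry_out:
  moves:
    - {"travel":[0,0,0],"twist":[0,-0.4,0]}
    - {"travel":[0,0,0],"twist":[0,-0.8,0]}
    - {"travel":[0,0,0],"twist":[0,-1,0]}
    - {"travel":[0,0,0],"twist":[0,-1,0]}
    - {"travel":[0,0,0],"twist":[0,-1,0]}
    - {"travel":[0,0,0],"twist":[0,-1,0]}
    - {"travel":[0,0,0],"twist":[0,-1,0]}
    - {"travel":[0,0,0],"twist":[0,-1,0]}

```text
time_s: 18.45
position: [0.4111, 0.0665, 0.1338]
orientation: [-3.141, -0.026, 1.572]
wrist_force: [0.2, -0.5, -1.8]
gripper_width: 0.032
```

Request:
carry_out:
  moves:
    - {"travel":[0,0,0],"twist":[0,-1,0]}
    - {"travel":[0,0,0],"twist":[0,-1,0]}
    - {"travel":[0,0,0],"twist":[0,-1,0]}
    - {"travel":[0,0,0],"twist":[0,-1,0]}
    - {"travel":[0,0,0],"twist":[0,-1,0]}
    - {"travel":[0,0,0],"twist":[0,-1,0]}
    - {"travel":[0,0,0],"twist":[0,-1,0]}
    - {"travel":[0,0,0],"twist":[0,-0.8,0]}

```text
time_s: 19.12
position: [0.4111, 0.0666, 0.1333]
orientation: [-3.137, 0.792, 1.577]
wrist_force: [-1.0, -0.8, -2.2]
gripper_width: 0.032
```

```bash
python3 go.py; python3 - <<'E'
from go import *
print(st['gripper_width'],st['wrist_force'])
s=snap('side','s9.png');snap('wrist','w10.png')
cv2.imwrite('pics/s9c.png',cv2.resize(s['image'][170:370,230:450,::-1],(660,600),interpolation=cv2.INTER_CUBIC))
E
```

```text
p [0.4111 0.0666 0.1333] q [ 0.288  0.484  1.747 -0.788  1.296  0.661]
[[-0.004  1.    -0.   ]
 [ 0.703  0.003 -0.711]
 [-0.711 -0.003 -0.703]]
0.03199611681669492 [-0.95527328 -0.83030914 -2.21529764]
```

View pics/s9c.png

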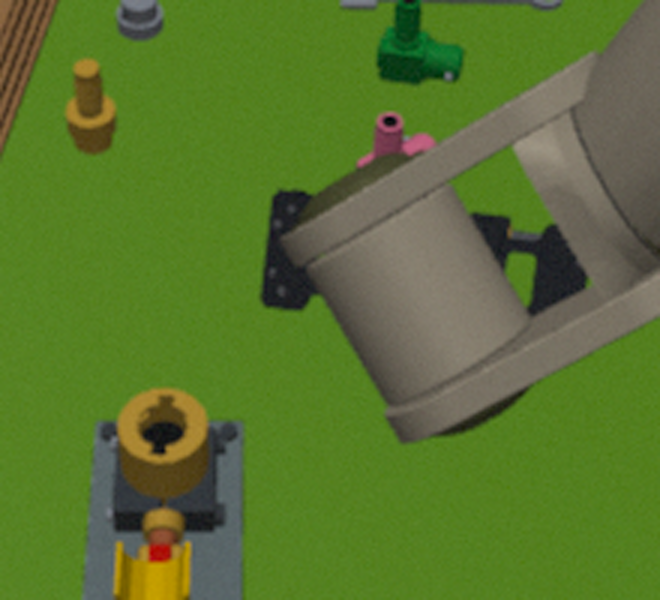

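View pics/w10.png

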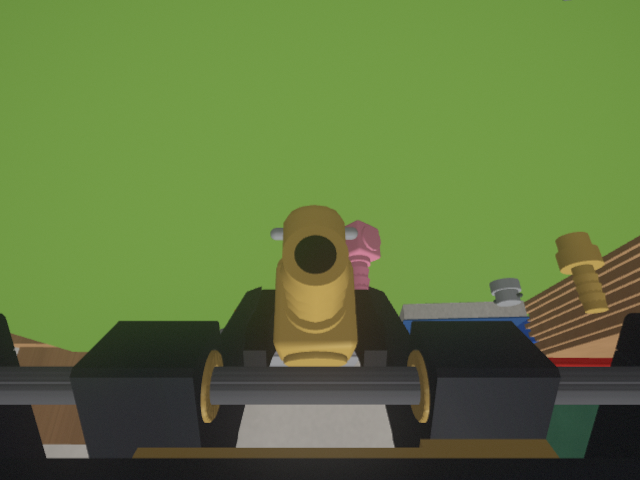

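Request:
carry_out:
  moves:
    - {"travel":[0.3,0,0.3],"twist":[0,0.05,0]}
    - {"travel":[0.5,0,0.5],"twist":[0,0,0]}
    - {"travel":[0.5,0,0.5],"twist":[0,0,0]}
    - {"travel":[0.4,0,0.4],"twist":[0,0,0]}
    - {"travel":[0.25,0,0.25],"twist":[0,0,0]}
    - {"travel":[0,0,0],"twist":[0,0,0]}
    - {"travel":[0,0,0],"twist":[0,0,0]}

```text
time_s: 19.8
position: [0.4124, 0.0666, 0.0522]
orientation: [3.141, 0.78, 1.571]
wrist_force: [0.0, -0.4, -2.1]
gripper_width: 0.0317
```

Request:
carry_out:
  moves:
    - {"travel":[0.05,0,0.05],"twist":[0,0,0]}
    - {"travel":[0,0,0],"twist":[0,0,0]}
    - {"travel":[0,0,0],"twist":[0,0,0]}

```text
time_s: 20.05
position: [0.4128, 0.0671, 0.0507]
orientation: [3.137, 0.78, 1.568]
wrist_force: [0.4, 0.1, -2.0]
gripper_width: 0.032
```

Request:
carry_out:
  moves:
    - {"travel":[0.04,0,0.04],"twist":[0,0,0]}
    - {"travel":[0,0,0],"twist":[0,0,0]}
    - {"travel":[0,0,0],"twist":[0,0,0]}

```text
time_s: 20.3
position: [0.4127, 0.0671, 0.0486]
orientation: [3.138, 0.78, 1.569]
wrist_force: [-0.2, 0.2, -2.0]
gripper_width: 0.0319
```

Request:
carry_out:
  moves:
    - {"travel":[0.05,0,0.05],"twist":[0,0,0]}
    - {"travel":[0.05,0,0.05],"twist":[0,0,0]}
    - {"travel":[0,0,0],"twist":[0,0,0]}
    - {"travel":[0,0,0],"twist":[0,0,0]}

```text
time_s: 20.63
position: [0.4126, 0.067, 0.0441]
orientation: [3.139, 0.781, 1.57]
wrist_force: [0.3, 0.2, -2.3]
gripper_width: 0.0319
```

Request:
carry_out:
  moves:
    - {"travel":[0.04,0,0.04],"twist":[0,0,0]}
    - {"travel":[0,0,0],"twist":[0,0,0]}
    - {"travel":[0,0,0],"twist":[0,0,0]}

```text
time_s: 20.88
position: [0.4127, 0.067, 0.0433]
orientation: [3.138, 0.782, 1.569]
wrist_force: [-2.2, 1.7, 7.4]
gripper_width: 0.032
```

Request:
carry_out:
  fingers: 60
  moves:
    - {"travel":[0,0,0],"twist":[0,0,0]}
    - {"travel":[0,0,0],"twist":[0,0,0]}
    - {"travel":[0,0,0],"twist":[0,0,0]}
    - {"travel":[0,0,0],"twist":[0,0,0]}
    - {"travel":[0,0,0],"twist":[0,0,0]}

```text
time_s: 21.3
position: [0.4127, 0.067, 0.0425]
orientation: [3.139, 0.781, 1.569]
wrist_force: [0.1, -0.8, -0.3]
gripper_width: 0.0594
```

Request:
carry_out:
  moves:
    - {"travel":[0,0,-0.3],"twist":[0,0,0]}
    - {"travel":[0,0,-0.7],"twist":[0,0,0]}
    - {"travel":[0,0,-1],"twist":[0,0,0]}
    - {"travel":[-0.3,0,-1],"twist":[0,0,0]}
    - {"travel":[-0.3,0,-1],"twist":[0,0,0]}
    - {"travel":[-0.5,0,-0.5],"twist":[0,0,0]}
    - {"travel":[0,0,0],"twist":[0,0,0]}

```text
time_s: 21.88
position: [0.4133, 0.1401, 0.1653]
orientation: [3.13, 0.778, 1.565]
wrist_force: [0.2, -0.3, -0.1]
gripper_width: 0.0597
```

```bash
python3 go.py; python3 - <<'E'
from h import *
snap('wrist','w11.png');s=snap('top','t11.png')
E
```

```text
p [0.4133 0.1401 0.1653] q [ 0.426  0.484  1.6   -0.702  1.467  0.653]
[[ 0.004  1.     0.008]
 [ 0.713  0.002 -0.702]
 [-0.702  0.009 -0.712]]
```

View pics/w11.png

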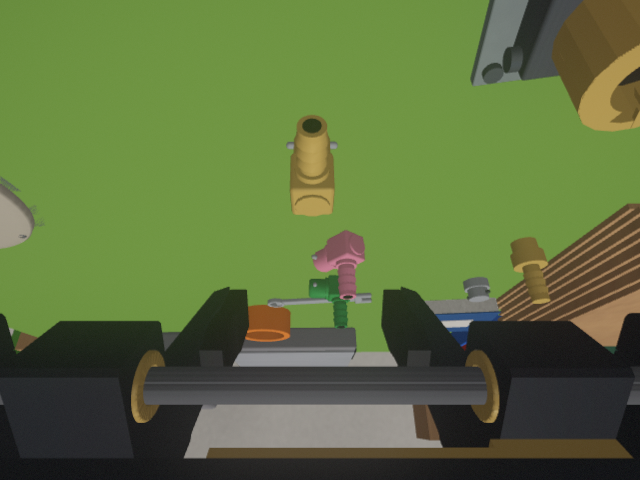

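View pics/t11.png

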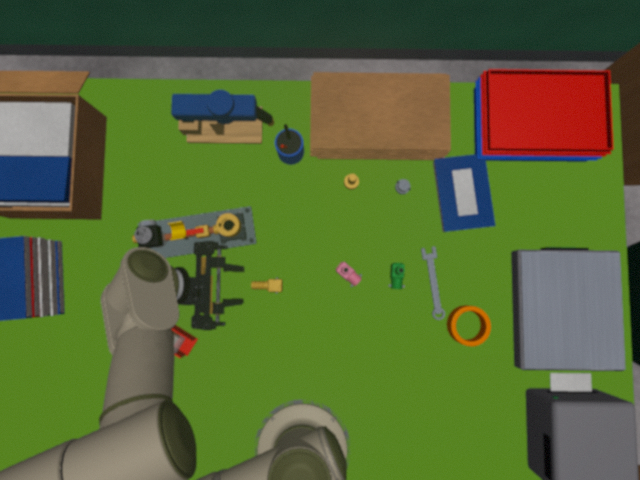

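Request:
carry_out:
  moves:
    - {"travel":[0,0,0],"twist":[0,1,0]}
    - {"travel":[0,0,0],"twist":[0,1,0]}
    - {"travel":[0,0,0],"twist":[0,1,0]}
    - {"travel":[0,0,0],"twist":[0,1,0]}
    - {"travel":[0,0,0],"twist":[0,1,0]}
    - {"travel":[0,0,0],"twist":[0,1,0]}
    - {"travel":[0,0,0],"twist":[0,1,0]}
    - {"travel":[-0.5,0,0],"twist":[0,0.43,0]}

```text
time_s: 22.65
position: [0.412, 0.1238, 0.1615]
orientation: [3.14, -0.003, 1.57]
wrist_force: [0.9, -0.7, 0.5]
gripper_width: 0.0602
```

Request:
carry_out:
  moves:
    - {"travel":[-1,0,0],"twist":[0,0,0]}
    - {"travel":[-0.8,0,0],"twist":[0,0,0]}
    - {"travel":[0,0,0],"twist":[0,0,0]}
    - {"travel":[0,0,0],"twist":[0,0,0]}

```text
time_s: 22.98
position: [0.4119, 0.0689, 0.1615]
orientation: [-3.141, 0.002, 1.568]
wrist_force: [0.1, 0.9, 0.6]
gripper_width: 0.06
```

```bash
python3 go.py; python3 - <<'E'
from go import *
s=snap('wrist','w12.png')
D=Ro.from_euler('xyz',[np.pi,0,np.pi/2]).as_matrix();print(np.degrees(Ro.from_matrix(M.T@D).as_rotvec())/6)
h=cv2.cvtColor(s['image'],cv2.COLOR_RGB2HSV)
P=pts(s);mk=(h[...,0]>10)&(h[...,0]<32)&(h[...,1]>110)&(P[...,2]>.05)&(P[...,1]<.14)&(P[...,2]<.08)&(abs(P[...,0]-.41)<.05)
q=P[mk];print(len(q),q.min(0),q.max(0),np.median(q[:,2]));c=q[q[:,2]>.064];print('cap',len(c),c.mean(0),c.min(0),c.max(0))
E
```

```text
p [0.4119 0.0689 0.1615] q [-0.118  0.236  1.767 -0.002  1.138 -0.115]
[[ 0.003  1.    -0.   ]
 [ 1.    -0.003 -0.002]
 [-0.002 -0.    -1.   ]]
[-0.00402348  0.01860869 -0.02641136]
3918 [ 0.39518272 -0.10432995  0.0500151 ] [0.45017362 0.13137508 0.07745786] 0.06367172250190854
cap 1911 [0.41101054 0.07232749 0.06700387] [ 0.39527255 -0.10432995  0.0640113 ] [0.45017362 0.08806738 0.07745786]
```

View pics/w12.png

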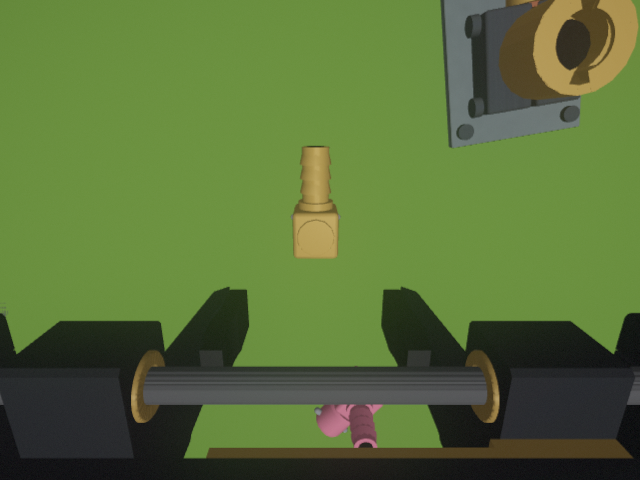

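```bash
python3 - <<'E'
from go import *
s=dict(np.load('pics/w12.npz'))
for uv in((316,237),):
    T=plane(s,*uv,.067);print(T)
print((M.T@(np.array([T[0],T[1],.033])-p)/.03).round(2))
img=s['image'];cv2.imwrite('pics/w12c.png',cv2.resize(img[0:150,430:640,::-1],(800,571),interpolation=cv2.INTER_CUBIC))
t=dict(np.load('pics/w6.npz'))['image'];cv2.imwrite('pics/w6c.png',cv2.resize(t[0:130,430:620,::-1],(780,534),interpolation=cv2.INTER_CUBIC))
E
```

```text
[0.41154356 0.07154925 0.067     ]
[ 0.07 -0.01  4.29]
```

View pics/w12c.png

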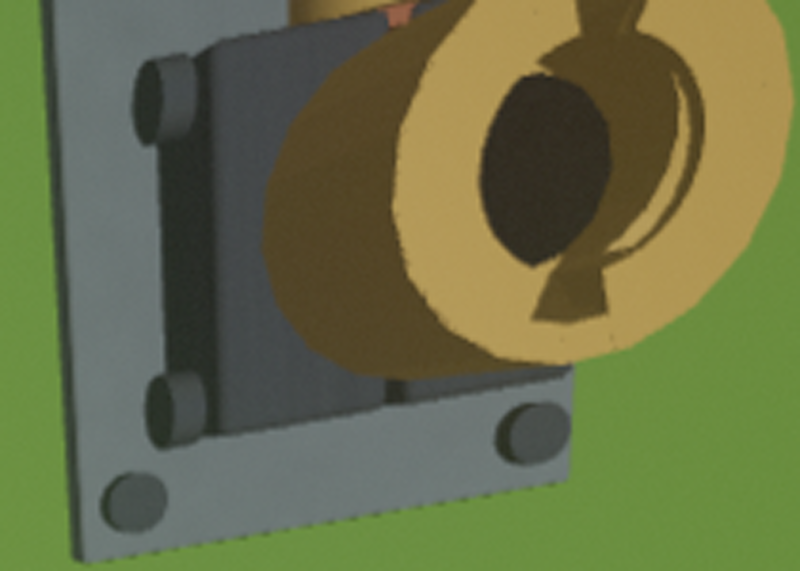

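Request:
carry_out:
  moves:
    - {"travel":[0.5,0.7,-0.3],"twist":[0,0,0]}
    - {"travel":[0.7,1,-0.3],"twist":[0,0,0]}
    - {"travel":[0.7,1,0],"twist":[0,0,0]}
    - {"travel":[0.7,1,0],"twist":[0,0,0]}
    - {"travel":[0.6,0.8,0],"twist":[0,0,0]}
    - {"travel":[0.2,0.3,0],"twist":[0,0,0]}
    - {"travel":[0,0,0],"twist":[0,0,0]}
    - {"travel":[0,0,0],"twist":[0,0,0]}

```text
time_s: 23.7
position: [0.5555, 0.1728, 0.1795]
orientation: [3.142, 0.003, 1.573]
wrist_force: [-0.2, -0.0, 0.2]
gripper_width: 0.0597
```

```bash
python3 go.py; python3 - <<'E'
from go import *
s=snap('wrist','w13.png');print(s['eye'])
E
```

```text
p [0.5555 0.1728 0.1795] q [ 0.099  0.483  1.305 -0.003  1.354  0.098]
[[-0.002  1.     0.   ]
 [ 1.     0.002 -0.003]
 [-0.003  0.    -1.   ]]
[0.55417725 0.25100932 0.32573555]
```

View pics/w13.png

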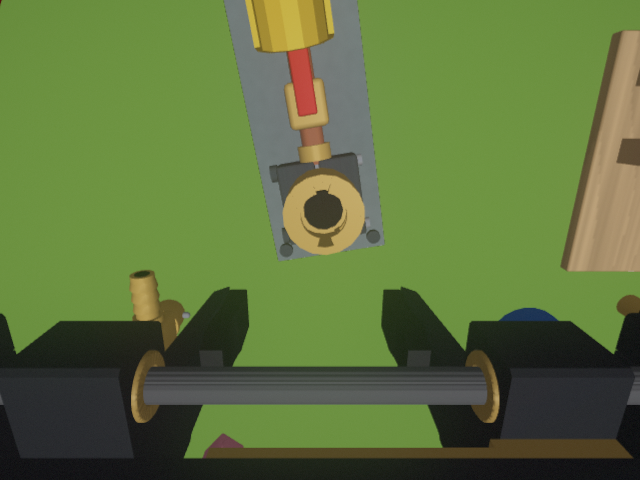

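Socket mouth is at about (323,211), slots toward the top and bottom, and the guide is at (292,20). I zoom in to measure.

```bash
python3 - <<'E'
from h import *
s=dict(np.load('pics/w13.npz'))
cv2.imwrite('pics/w13c.png',cv2.resize(s['image'][160:265,265:385,::-1],(685,600),interpolation=cv2.INTER_CUBIC))
h=cv2.cvtColor(s['image'],cv2.COLOR_RGB2HSV)
# rim top: bright brass connected
P=pts(s)
m=((h[...,0]>10)&(h[...,0]<32)&(h[...,1]>90)&(abs(P[...,2]-.082)<.004))
m[:160]=0;m[265:]=0;m[:,:265]=0;m[:,385:]=0
q=P[m];
c=cv2.findContours(m.astype(np.uint8),cv2.RETR_EXTERNAL,cv2.CHAIN_APPROX_NONE)[0];c=max(c,key=len)[:,0]
w=np.array([plane(s,u,v,.082)[:2] for u,v in c]).astype(np.float32)
print('rim circle',cv2.minEnclosingCircle(w),'pts z',np.median(q[:,2]), cv2.fitEllipse(w))
# guide
y=(h[...,0]>22)&(h[...,0]<32)&(h[...,1]>200)
# top-rim height .114 edges
E
```

```text
rim circle ((0.5602534413337708, 0.18999144434928894), 0.028642669320106506) pts z 0.08258394491600686 ((0.5600810050964355, 0.19002287089824677), (0.055505115538835526, 0.05627642944455147), 10.099919319152832)
```

View pics/w13c.png

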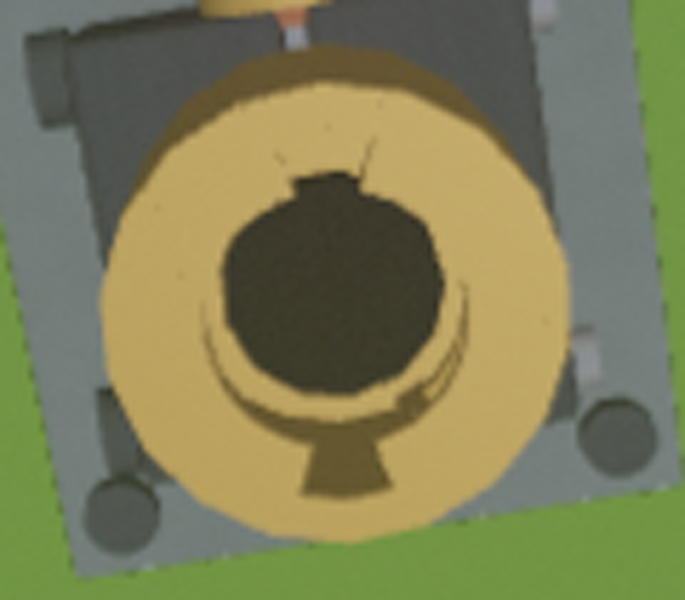

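```bash
python3 - <<'E'
from h import *
s=dict(np.load('pics/w13.npz'));f=685/120;g=600/105
W=lambda u,v,z=.082:plane(s,265+(u+.5)/f-.5,160+(v+.5)/g-.5,z)[:2]
C=np.array([.5601,.1900])
for n,a,b in(('bot outer',(300,494),(392,489)),('top',(277,150),(376,136))):
    A,B=W(*a),W(*b);m=(A+B)/2;d=m-C;print(n,A-C,B-C,np.hypot(*d),'dir',np.degrees(np.arctan2(d[1],d[0])),'chord-normal',np.degrees(np.arctan2((B-A)[1],(B-A)[0])), np.hypot(*(B-A)))
# guide direction & plate direction
h=cv2.cvtColor(s['image'],cv2.COLOR_RGB2HSV)
for a,b in(((224,0),(277,260)),((356,0),(384,244)),((277,260),(384,244))):
    A=plane(s,*a,.008)[:2];B=plane(s,*b,.008)[:2];print('plate edge',np.degrees(np.arctan2(*(A-B)[::-1])))
S=dict(np.load('pics/side0.npz'))
cv2.imwrite('pics/s0g.png',cv2.resize(S['image'][290:460,235:335,::-1],(353,600),interpolation=cv2.INTER_CUBIC))
w=dict(np.load('pics/w7.npz'))
cv2.imwrite('pics/w7g.png',cv2.resize(w['image'][0:270,330:520,::-1],(422,600),interpolation=cv2.INTER_CUBIC))
E
```

```text
bot outer [-0.00410171 -0.02222166] [ 0.00727882 -0.02154638] 0.021941599424117122 dir -85.84819171728067 chord-normal 3.3957673120033443 0.01140055046402517
top [-0.00697313  0.02045488] [0.00464048 0.02212297] 0.02132084804788402 dir 93.13584380631924 chord-normal 8.173603135567046 0.011732793601622247
plate edge 99.14035418384988
plate edge 99.58185508781781
plate edge -170.8440919875241
```

View pics/w7g.png

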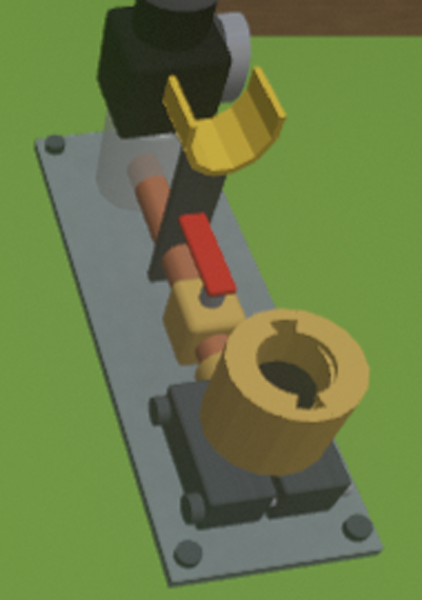

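View pics/s0g.png

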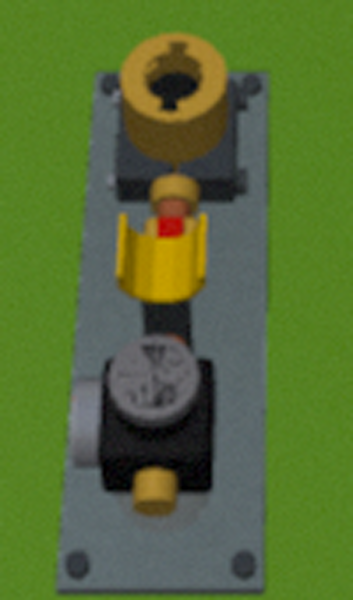

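```bash
python3 - <<'E'
from h import *
S=dict(np.load('pics/side0.npz'));f=3.53
C=np.array([.5601,.1900])
A=plane(S,235+118/f,290+213/f,.114)[:2];B=plane(S,235+205/f,290+218/f,.114)[:2]
for n,P in(('l',A),('r',B),('mid',(A+B)/2)):
    d=P-C;print(n,P,np.hypot(*d),np.degrees(np.arctan2(d[1],d[0])))
print(np.degrees(np.arctan2(*(B-A)[::-1])))
for t in('side0','w13','w7','top0'):
    s=dict(np.load(f'pics/{t}.npz'));P=pts(s);h=cv2.cvtColor(s['image'],cv2.COLOR_RGB2HSV)
    y=(h[...,0]>22)&(h[...,0]<32)&(h[...,1]>190)&(P[...,2]>.085)&(P[...,2]<.12)&(abs(P[...,0]-.54)<.05)&(abs(P[...,1]-.31)<.05)
    q=P[y]; 
    if len(q)<20: print(t,len(q));continue
    r=cv2.minAreaRect(q[:,:2].astype(np.float32));d=np.array(r[0])-C;print(t,len(q),r,np.hypot(*d),np.degrees(np.arctan2(d[1],d[0])))
# socket from side
s=S;P=pts(s);h=cv2.cvtColor(s['image'],cv2.COLOR_RGB2HSV)
for t in('side0','w7','top0','w13'):
    s=dict(np.load(f'pics/{t}.npz'));P=pts(s);h=cv2.cvtColor(s['image'],cv2.COLOR_RGB2HSV)
    m=(h[...,0]>10)&(h[...,0]<32)&(abs(P[...,2]-.082)<.003)&(np.hypot(P[...,0]-.56,P[...,1]-.19)<.034)
    w=P[m][:,:2].astype(np.float32);print(t,len(w),cv2.minEnclosingCircle(w),P[m][:,2].mean())
E
```

```text
l [0.56542416 0.29538122] 0.10551563080134639 87.10771430565326
r [0.5231333  0.29100069] 0.10755313103395565 110.10285249658156
mid [0.54427873 0.29319095] 0.10439677028617625 98.71673036652383
-174.08632946203943
side0 436 ((0.5418049097061157, 0.3093034327030182), (0.0405132882297039, 0.0362824946641922), 10.36817741394043) 0.12069805045478145 98.71834720519114
w13 0
w7 0
top0 202 ((0.5389775037765503, 0.3103189468383789), (0.03844800218939781, 0.033667560666799545), 12.0218505859375) 0.12215894897634924 99.95705226849104
side0 371 ((0.5616735219955444, 0.19119545817375183), 0.029959890991449356) 0.08176521688711336
w7 1868 ((0.5599164366722107, 0.18959183990955353), 0.029447784647345543) 0.08218503068144106
top0 198 ((0.5580160617828369, 0.19172966480255127), 0.02829670161008835) 0.0819545696988854
w13 3323 ((0.5600471496582031, 0.18979310989379883), 0.028506601229310036) 0.08253907931327487
```

Outlet guide direction ≈ 99.3° and slots at ≈ 93.7°, so the entry tail azimuth is about 183.7°. Socket centre (0.560, 0.190). Back to the standing elbow to grip it from above.

Request:
carry_out:
  fingers: 52
  moves:
    - {"travel":[-0.5,-0.8,0],"twist":[0,0,0]}
    - {"travel":[-0.7,-1,0],"twist":[0,0,0]}
    - {"travel":[-0.7,-1,0],"twist":[0,0,0]}
    - {"travel":[-0.7,-1,0.3],"twist":[0,0,0]}
    - {"travel":[-0.6,-0.7,0.5],"twist":[0,0,0]}
    - {"travel":[-0.18,-0.3,0.5],"twist":[0,0,0]}
    - {"travel":[0,0,0],"twist":[0,0,0]}
    - {"travel":[0,0,0],"twist":[0,0,0]}

```text
time_s: 24.42
position: [0.4119, 0.07, 0.1419]
orientation: [3.14, 0.002, 1.57]
wrist_force: [-0.3, -0.4, 0.6]
gripper_width: 0.0522
```

```bash
python3 - <<'E'
from go import *
s=snap('wrist','w14.png');print(p,proj(s,[.4115,.0715,.068]))
print((M.T@(np.array([.4115,.0715,.033])-p)/.03).round(2))
D=Ro.from_euler('xyz',[np.pi,0,np.pi/2]).as_matrix();print(np.degrees(Ro.from_matrix(M.T@D).as_rotvec())/6)
E
```

```text
[0.41194369 0.07000741 0.14190432] (np.float64(315.74588193378145), np.float64(248.35184812479994))
[ 0.06 -0.02  3.63]
[ 0.01809947  0.02236896 -0.00810243]
```

View pics/w14.png

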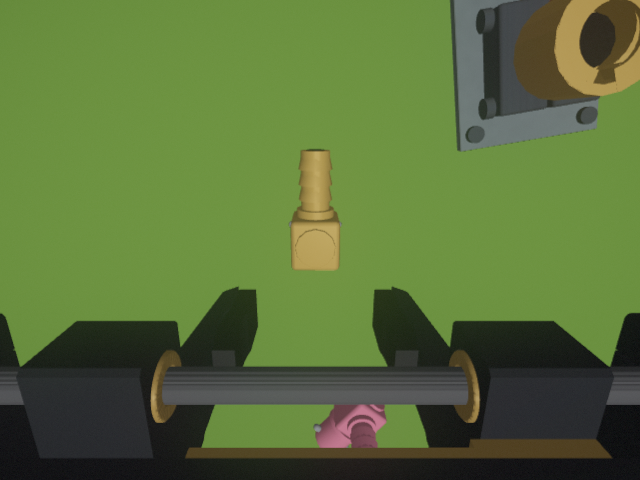

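Request:
carry_out:
  moves:
    - {"travel":[0.06,0,0.6],"twist":[0,0,0]}
    - {"travel":[0,0,0.9],"twist":[0,0,0]}
    - {"travel":[0,0,0.9],"twist":[0,0,0]}
    - {"travel":[0,0,0.8],"twist":[0,0,0]}
    - {"travel":[0,0,0.4],"twist":[0,0,0]}
    - {"travel":[0,0,0],"twist":[0,0,0]}
    - {"travel":[0,0,0],"twist":[0,0,0]}

```text
time_s: 25.05
position: [0.4136, 0.0721, 0.0338]
orientation: [3.139, 0.003, 1.572]
wrist_force: [-0.2, -0.0, 0.5]
gripper_width: 0.0518
```

Request:
carry_out:
  fingers: 0
  moves:
    - {"travel":[0,0,0],"twist":[0,0,0]}
    - {"travel":[0,0,0],"twist":[0,0,0]}
    - {"travel":[0,0,0],"twist":[0,0,0]}
    - {"travel":[0,0,0],"twist":[0,0,0]}
    - {"travel":[0,0,0],"twist":[0,0,0]}
    - {"travel":[0,0,0],"twist":[0,0,0]}

```text
time_s: 25.55
position: [0.4132, 0.0717, 0.0343]
orientation: [3.138, 0.003, 1.571]
wrist_force: [-0.9, -0.4, 7.7]
gripper_width: 0.032
```

Request:
carry_out:
  moves:
    - {"travel":[0,0,-0.2],"twist":[0,0,0]}
    - {"travel":[0,0,-0.6],"twist":[0,0,0]}
    - {"travel":[0,0,-1],"twist":[0,0,0]}
    - {"travel":[0,0,-1],"twist":[0,0,0]}
    - {"travel":[0,0,-1],"twist":[0,0,0]}
    - {"travel":[0,0,-0.2],"twist":[0,0,0]}
    - {"travel":[0,0,0],"twist":[0,0,0]}

```text
time_s: 26.13
position: [0.4129, 0.072, 0.1549]
orientation: [3.135, 0.003, 1.571]
wrist_force: [-0.6, -0.4, -1.9]
gripper_width: 0.0317
```

Request:
carry_out:
  moves:
    - {"travel":[0,0,0],"twist":[0,0,-0.62]}
    - {"travel":[0,0,0],"twist":[0,0,-1]}
    - {"travel":[0,0,0],"twist":[0,0,-1]}
    - {"travel":[0,0,0],"twist":[0,0,-1]}
    - {"travel":[0,0,0],"twist":[0,0,-1]}
    - {"travel":[0,0,0],"twist":[0,0,-1]}
    - {"travel":[0,0,0],"twist":[0,0,-1]}
    - {"travel":[0,0,0],"twist":[0,0,-1]}

```text
time_s: 26.8
position: [0.4115, 0.0721, 0.1516]
orientation: [-3.139, 0.0, 2.374]
wrist_force: [-0.1, 0.8, -1.5]
gripper_width: 0.0317
```

Request:
carry_out:
  moves:
    - {"travel":[0,0,0],"twist":[0,0,-1]}
    - {"travel":[0,0,0],"twist":[0,0,-1]}
    - {"travel":[0,0,0],"twist":[0,0,-1]}
    - {"travel":[0,0,0],"twist":[0,0,-1]}
    - {"travel":[0,0,0],"twist":[0,0,-1]}
    - {"travel":[0,0,0],"twist":[0,0,-1]}
    - {"travel":[0,0,0],"twist":[0,0,-1]}
    - {"travel":[0,0,0],"twist":[0,0,-1]}

```text
time_s: 27.47
position: [0.4115, 0.0721, 0.1516]
orientation: [-3.14, -0.002, -3.071]
wrist_force: [-0.5, -0.2, -2.4]
gripper_width: 0.0319
```

Request:
carry_out:
  moves:
    - {"travel":[0,0,0],"twist":[0,0,0]}
    - {"travel":[0,0,0],"twist":[0,0,0]}

```text
time_s: 27.63
position: [0.4118, 0.072, 0.1522]
orientation: [-3.139, -0.001, -3.079]
wrist_force: [-0.4, 0.1, -1.6]
gripper_width: 0.0317
```

```bash
cat > tgt.py <<'E'
from go import *
def rep(x,y,z,psi):
    print('travel',(M.T@(np.array([x,y,z])-p)/.03).round(3))
    D=Ro.from_euler('xyz',[np.pi,0,np.radians(psi)]).as_matrix();print('twist',(np.degrees(Ro.from_matrix(M.T@D).as_rotvec())/6).round(3),'F',st['wrist_force'].round(2),'M',st['moment'].round(3),'w',round(st['gripper_width'],4),'psi',np.degrees(st['orientation'][2]).round(2),'p',p.round(4),'t',st['time_s'])
if __name__=='__main__': rep(*map(float,sys.argv[1:]))
E
python3 tgt.py .56 .19 .1549 183.7
```

```text
travel [-5.176  3.617 -0.102]
twist [-0.021 -0.007 -0.022] F [-0.36  0.13 -1.6 ] M [ 0.089 -0.117  0.027] w 0.0317 psi -176.43 p [0.4118 0.072  0.1522] t 27.6333
```

Request:
carry_out:
  moves:
    - {"travel":[-0.4,0.25,0],"twist":[0,0,0]}
    - {"travel":[-0.9,0.65,0],"twist":[0,0,0]}
    - {"travel":[-1,0.7,0],"twist":[0,0,0]}
    - {"travel":[-1,0.7,0],"twist":[0,0,0]}
    - {"travel":[-1,0.7,0],"twist":[0,0,0]}
    - {"travel":[-0.6,0.45,0],"twist":[0,0,0]}
    - {"travel":[-0.27,0.17,0],"twist":[0,0,0]}
    - {"travel":[0,0,0],"twist":[0,0,0]}

```text
time_s: 28.3
position: [0.5609, 0.1916, 0.1518]
orientation: [-3.139, 0.001, -3.078]
wrist_force: [-0.6, 0.0, -3.1]
gripper_width: 0.0321
```

Request:
carry_out:
  moves:
    - {"travel":[0,0,0],"twist":[0,0,0]}
    - {"travel":[0,0,0],"twist":[0,0,0]}

```text
time_s: 28.47
position: [0.5593, 0.19, 0.153]
orientation: [-3.139, 0.0, -3.078]
wrist_force: [0.3, 0.3, -2.6]
gripper_width: 0.0317
```

```bash
python3 tgt.py .56 .19 .125 183.7; python3 - <<'E'
from h import *
S=snap('side','s15.png');snap('wrist','w15.png')
cv2.imwrite('pics/s15c.png',cv2.resize(S['image'][230:380,200:380,::-1],(720,600),interpolation=cv2.INTER_CUBIC))
E
```

```text
travel [-0.024  0.002  0.932]
twist [-0.028  0.004 -0.007] F [ 0.29  0.25 -2.61] M [ 0.018 -0.142  0.001] w 0.0317 psi -176.34 p [0.5593 0.19   0.153 ] t 28.4667
```

View pics/s15c.png

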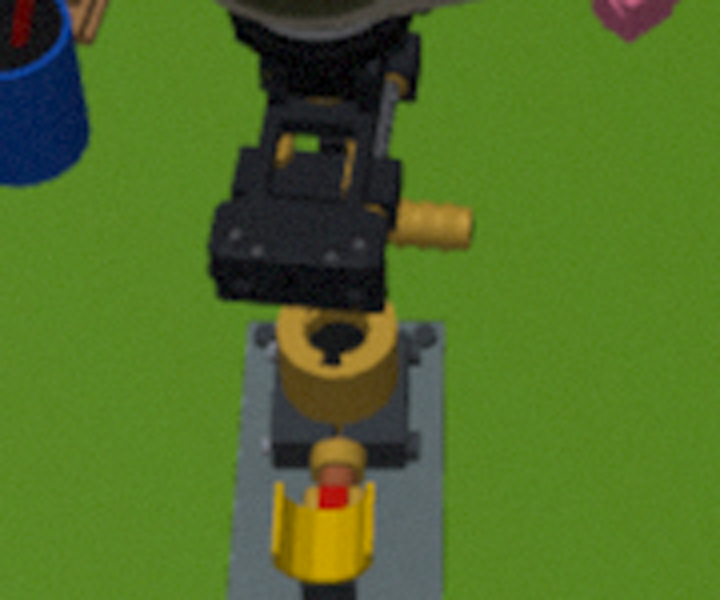

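View pics/w15.png

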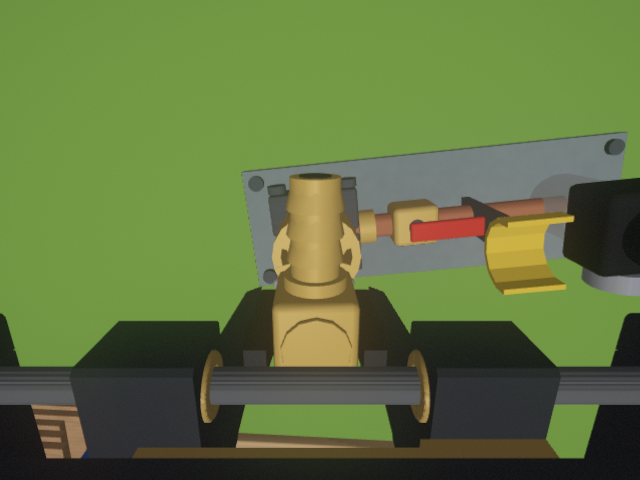

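Request:
carry_out:
  moves:
    - {"travel":[-0.02,0,0.4],"twist":[0,0,0]}
    - {"travel":[0,0,0.5],"twist":[0,0,0]}
    - {"travel":[0,0,0.2],"twist":[0,0,0]}
    - {"travel":[0,0,0],"twist":[0,0,0]}
    - {"travel":[0,0,0],"twist":[0,0,0]}

```text
time_s: 28.98
position: [0.5607, 0.1902, 0.1209]
orientation: [-3.139, 0.002, -3.077]
wrist_force: [0.1, 0.3, -1.8]
gripper_width: 0.0316
```

```bash
python3 tgt.py .56 .19 .111 183.7; python3 - <<'E'
from h import *
s=snap('wrist','w16.png');S=snap('side','s16.png')
cv2.imwrite('pics/s16c.png',np.hstack([cv2.resize(S['image'][250:340,235:325,::-1],(500,500),interpolation=cv2.INTER_CUBIC),cv2.resize(s['image'][200:380,230:400,::-1],(300,500))]))
E
```

```text
travel [ 0.025 -0.005  0.33 ]
twist [-0.026  0.019  0.003] F [ 0.05  0.29 -1.8 ] M [ 0.084 -0.144 -0.024] w 0.0316 psi -176.28 p [0.5607 0.1902 0.1209] t 28.9833
```

View pics/s16c.png

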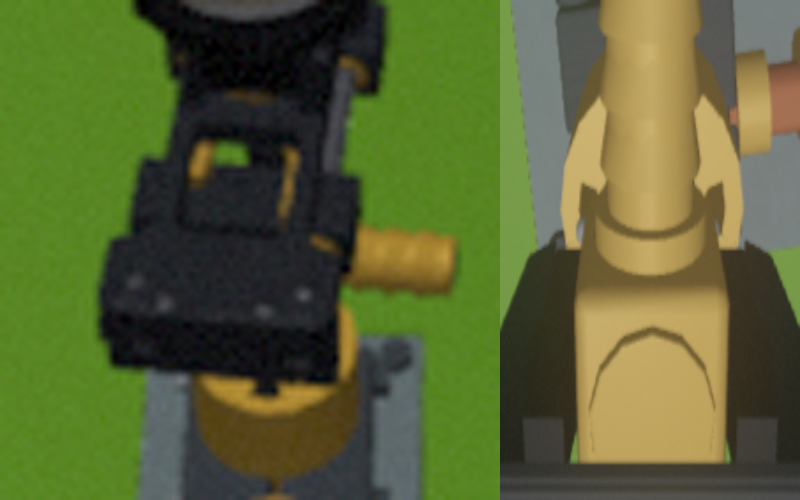

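Request:
carry_out:
  moves:
    - {"travel":[0.02,0,0.1],"twist":[0,0,0]}
    - {"travel":[0,0,0.07],"twist":[0,0,0]}
    - {"travel":[0,0,0],"twist":[0,0,0]}
    - {"travel":[0,0,0],"twist":[0,0,0]}

```text
time_s: 29.42
position: [0.5601, 0.1904, 0.1154]
orientation: [-3.139, 0.002, -3.076]
wrist_force: [-0.4, -0.1, -2.5]
gripper_width: 0.0317
```

Request:
carry_out:
  moves:
    - {"travel":[0,0,0.05],"twist":[0,0,0]}
    - {"travel":[0,0,0.04],"twist":[0,0,0]}
    - {"travel":[0,0,0],"twist":[0,0,0]}

```text
time_s: 29.67
position: [0.5604, 0.1905, 0.1128]
orientation: [-3.139, 0.003, -3.076]
wrist_force: [1.1, 0.7, -1.3]
gripper_width: 0.0318
```

```bash
python3 tgt.py .56 .19 .111 183.7
```

```text
travel [ 0.014 -0.015  0.059]
twist [-0.024  0.025  0.008] F [ 1.1   0.74 -1.29] M [ 0.147 -0.244 -0.045] w 0.0318 psi -176.25 p [0.5604 0.1905 0.1128] t 29.6667
```

Request:
carry_out:
  moves:
    - {"travel":[0.01,-0.01,0.05],"twist":[0,0,0]}
    - {"travel":[0,0,0.04],"twist":[0,0,0]}
    - {"travel":[0,0,0],"twist":[0,0,0]}

```text
time_s: 29.92
position: [0.5606, 0.1905, 0.1103]
orientation: [-3.14, 0.004, -3.076]
wrist_force: [4.7, 4.2, 0.5]
gripper_width: 0.0318
```

Request:
carry_out:
  moves:
    - {"travel":[0,0,0.04],"twist":[0,0,0]}
    - {"travel":[0,0,0.03],"twist":[0,0,0]}
    - {"travel":[0,0,0],"twist":[0,0,0]}

```text
time_s: 30.17
position: [0.5606, 0.1906, 0.1083]
orientation: [-3.14, 0.004, -3.076]
wrist_force: [3.8, 4.4, 0.7]
gripper_width: 0.0316
```

```bash
python3 tgt.py .56 .19 .1003 183.7
```

```text
travel [ 0.022 -0.017  0.266]
twist [-0.016  0.04   0.009] F [3.76 4.44 0.68] M [ 0.823 -0.82   0.02 ] w 0.0316 psi -176.25 p [0.5606 0.1906 0.1083] t 30.1667
```

Pins are below rim level with little vertical force, so they're entering the slots. I ease sideways and continue.

Request:
carry_out:
  moves:
    - {"travel":[-0.02,0.02,0.04],"twist":[0,0,0]}
    - {"travel":[0,0,0.04],"twist":[0,0,0]}
    - {"travel":[0,0,0],"twist":[0,0,0]}

```text
time_s: 30.42
position: [0.5607, 0.1907, 0.1053]
orientation: [-3.139, 0.002, -3.076]
wrist_force: [2.8, 2.0, -1.2]
gripper_width: 0.0319
```

Request:
carry_out:
  moves:
    - {"travel":[0,0,0.05],"twist":[0,0,0]}
    - {"travel":[0,0,0.04],"twist":[0,0,0]}
    - {"travel":[0,0,0],"twist":[0,0,0]}

```text
time_s: 30.67
position: [0.5606, 0.1907, 0.1026]
orientation: [-3.139, 0.002, -3.076]
wrist_force: [4.1, 2.7, -1.1]
gripper_width: 0.0319
```

```bash
python3 tgt.py .56 .19 .1003 183.7
```

```text
travel [ 0.022 -0.022  0.078]
twist [-0.025  0.022  0.008] F [ 4.1   2.72 -1.1 ] M [ 0.52  -0.803 -0.007] w 0.0319 psi -176.25 p [0.5606 0.1907 0.1026] t 30.6667
```

Request:
carry_out:
  moves:
    - {"travel":[-0.01,0.01,0.04],"twist":[0,0,0]}
    - {"travel":[0,0,0.03],"twist":[0,0,0]}
    - {"travel":[0,0,0],"twist":[0,0,0]}
    - {"travel":[0,0,0],"twist":[0,0,0]}

```text
time_s: 31.0
position: [0.5606, 0.1909, 0.1005]
orientation: [-3.139, 0.001, -3.076]
wrist_force: [2.8, 0.8, -1.6]
gripper_width: 0.0319
```

Request:
carry_out:
  moves:
    - {"travel":[0,0,0.02],"twist":[0,0,0]}
    - {"travel":[0,0,0],"twist":[0,0,0]}

```text
time_s: 31.17
position: [0.5607, 0.1909, 0.1001]
orientation: [-3.139, 0.002, -3.076]
wrist_force: [2.8, -0.2, -0.5]
gripper_width: 0.0315
```

```bash
python3 tgt.py .56 .19 .1003 183.7
```

```text
travel [ 0.025 -0.028 -0.007]
twist [-0.028  0.017  0.009] F [ 2.83 -0.21 -0.55] M [ 0.103 -0.556  0.061] w 0.0315 psi -176.25 p [0.5607 0.1909 0.1001] t 31.1667
```

Request:
carry_out:
  moves:
    - {"travel":[0,0,0.02],"twist":[0,0,0.5]}
    - {"travel":[0,0,0],"twist":[0,0,0.5]}
    - {"travel":[0,0,0],"twist":[0,0,0.5]}
    - {"travel":[0,0,0],"twist":[0,0,0.5]}
    - {"travel":[0,0,0],"twist":[0,0,0.5]}
    - {"travel":[0,0,0],"twist":[0,0,0.5]}
    - {"travel":[0,0,0],"twist":[0,0,0]}

```text
time_s: 31.75
position: [0.5608, 0.1908, 0.0996]
orientation: [-3.139, 0.003, 2.891]
wrist_force: [2.2, 0.9, -0.3]
gripper_width: 0.0318
```

```bash
python3 tgt.py .56 .19 .1003 165.7
```

```text
travel [ 0.02  -0.033 -0.022]
twist [-0.021  0.028 -0.009] F [ 2.21  0.91 -0.26] M [-0.    -0.643  0.024] w 0.0318 psi 165.64 p [0.5608 0.1908 0.0996] t 31.75
```

Request:
carry_out:
  moves:
    - {"travel":[0,0,0],"twist":[0,0,0.5]}
    - {"travel":[0,0,0],"twist":[0,0,0.5]}
    - {"travel":[0,0,0],"twist":[0,0,0.5]}
    - {"travel":[0,0,0.01],"twist":[0,0,0.5]}
    - {"travel":[0,0,0.01],"twist":[0,0,0.5]}
    - {"travel":[0,0,0.01],"twist":[0,0,0.5]}
    - {"travel":[0,0,0],"twist":[0,0,0]}

```text
time_s: 32.33
position: [0.5609, 0.1909, 0.0989]
orientation: [-3.141, 0.004, 2.578]
wrist_force: [1.1, -0.6, 2.3]
gripper_width: 0.0317
```

```bash
python3 tgt.py .56 .19 .1003 147.7
```

```text
travel [ 0.01  -0.04  -0.045]
twist [-0.009  0.035  0.006] F [ 1.1  -0.62  2.3 ] M [-0.013 -0.544  0.037] w 0.0317 psi 147.74 p [0.5609 0.1909 0.0989] t 32.3333
```

Request:
carry_out:
  moves:
    - {"travel":[0,0,0.01],"twist":[0,0,0.5]}
    - {"travel":[0,0,0.01],"twist":[0,0,0.5]}
    - {"travel":[0,0,0.01],"twist":[0,0,0.5]}
    - {"travel":[0,0,0.01],"twist":[0,0,0.5]}
    - {"travel":[0,0,0.01],"twist":[0,0,0.5]}
    - {"travel":[0,0,0.01],"twist":[0,0,0.5]}
    - {"travel":[0,0,0],"twist":[0,0,0]}

```text
time_s: 32.92
position: [0.561, 0.1909, 0.0976]
orientation: [3.141, 0.004, 2.265]
wrist_force: [0.7, -1.0, 5.1]
gripper_width: 0.032
```

```bash
python3 tgt.py .56 .19 .098 129.7; python3 - <<'E'
from h import *
snap('wrist','w17.png')
E
```

```text
travel [-0.003 -0.044 -0.013]
twist [0.007 0.039 0.012] F [ 0.68 -1.02  5.08] M [-0.038 -0.315  0.012] w 0.032 psi 129.77 p [0.561  0.1909 0.0976] t 32.9167
```

View pics/w17.png

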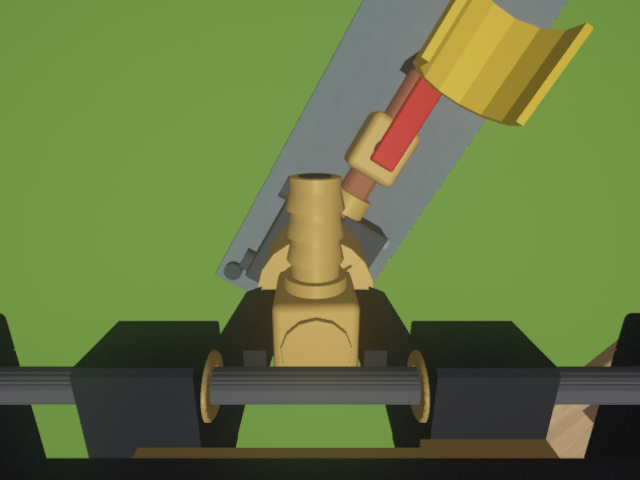

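Request:
carry_out:
  moves:
    - {"travel":[0,0,0],"twist":[0,0,0.5]}
    - {"travel":[0,0,0],"twist":[0,0,0.5]}
    - {"travel":[0,0,0],"twist":[0,0,0.5]}
    - {"travel":[0,0,0],"twist":[0,0,0.5]}
    - {"travel":[0,0,0],"twist":[0,0,0.5]}
    - {"travel":[0,0,0],"twist":[0,0,0.5]}
    - {"travel":[0,0,0],"twist":[0,0,0.5]}
    - {"travel":[0,0,0],"twist":[0,0,0]}

```text
time_s: 33.63
position: [0.5609, 0.1907, 0.0972]
orientation: [3.14, 0.004, 1.899]
wrist_force: [1.8, -1.5, 3.5]
gripper_width: 0.0318
```

```bash
python3 tgt.py .56 .19 .098 108.7; python3 - <<'E'
from h import *
snap('wrist','w18.png')
E
```

```text
travel [-0.013 -0.037 -0.026]
twist [0.016 0.036 0.016] F [ 1.83 -1.53  3.46] M [-0.309 -0.546 -0.033] w 0.0318 psi 108.8 p [0.5609 0.1907 0.0972] t 33.6333
```

View pics/w18.png

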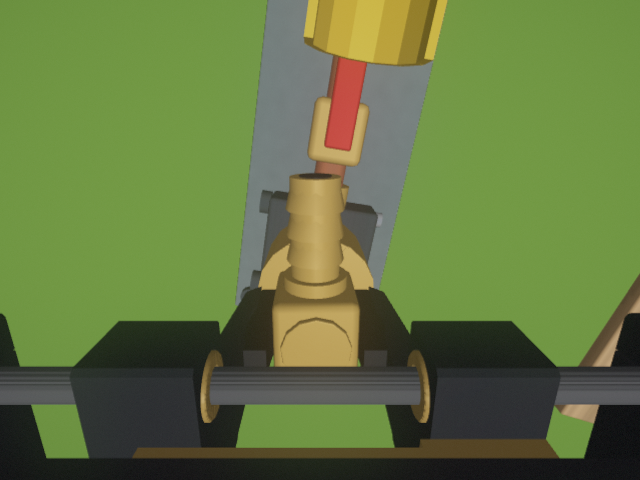

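Request:
carry_out:
  moves:
    - {"travel":[0,0,0],"twist":[0,0,0.4]}
    - {"travel":[0,0,0],"twist":[0,0,0.4]}
    - {"travel":[0,0,0],"twist":[0,0,0.3]}
    - {"travel":[0,0,0],"twist":[0,0,0]}
    - {"travel":[0,0,0],"twist":[0,0,0]}

```text
time_s: 34.1
position: [0.5608, 0.1906, 0.0969]
orientation: [3.14, 0.004, 1.786]
wrist_force: [2.3, -4.4, 3.3]
gripper_width: 0.032
```

```bash
python3 tgt.py .56 .19 .098 99.3; python3 - <<'E'
from h import *
s=snap('wrist','w19.png')
cv2.imwrite('pics/w19c.png',cv2.resize(s['image'][0:300,200:500,::-1],(600,600),interpolation=cv2.INTER_CUBIC))
S=snap('side','s19.png')
cv2.imwrite('pics/s19c.png',cv2.resize(S['image'][270:400,220:350,::-1],(600,600),interpolation=cv2.INTER_CUBIC))
E
```

```text
travel [-0.013 -0.031 -0.035]
twist [0.016 0.035 0.503] F [ 2.33 -4.41  3.28] M [-0.812 -0.563  0.09 ] w 0.032 psi 102.32 p [0.5608 0.1906 0.0969] t 34.1
```

View pics/w19c.png

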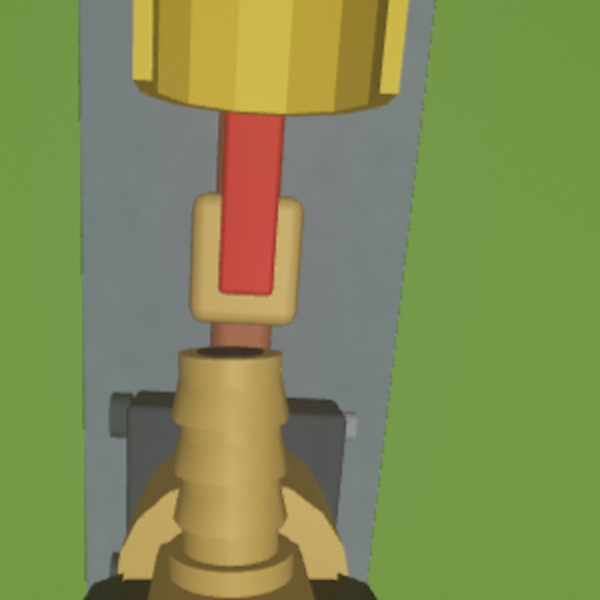

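View pics/s19c.png

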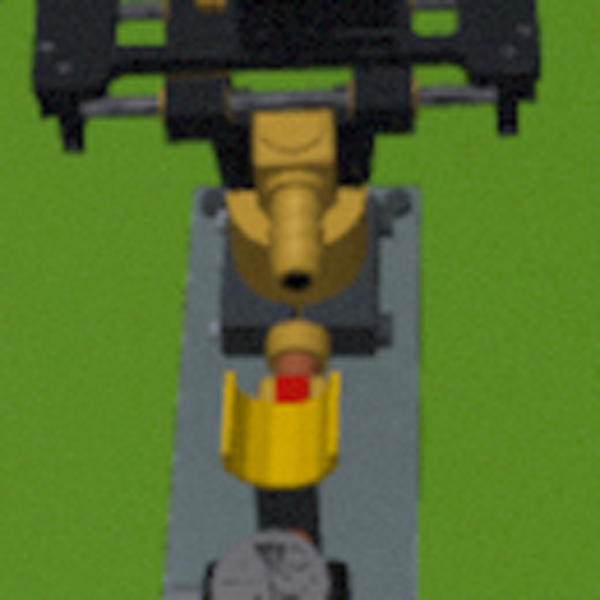

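```bash
python3 - <<'E'
from go import *
s=dict(np.load('pics/w19.npz'));az=lambda d:np.degrees(np.arctan2(d[1],d[0]))
C=p[:2]
A=plane(s,266.5,42.5,.114)[:2];B=plane(s,401.5,47.5,.114)[:2];m=(A+B)/2
print('guide l/r',A,B,'mid az',az(m-C),np.hypot(*(m-C)),'perp',az(B-A)+90, np.hypot(*(B-A)))
for z in(.105,.109,.118): T=plane(s,316,176,z)[:2];print('tail tip',z,T,az(T-C),np.hypot(*(T-C)))
# plate edges
for a,b in(((240,0),(243,270)),((417,0),(387,260))):
    a,b=plane(s,*a,.008)[:2],plane(s,*b,.008)[:2];print('plate',az(a-b))
S=dict(np.load('pics/s19.npz'));f=600/130
q=lambda u,v,z:plane(S,220+u/f,270+v/f,z)[:2]
T=q(296,280,.109);print('side tip',T,az(T-C),np.hypot(*(T-C)))
A=q(230,372,.114);B=q(334,374,.114);m=(A+B)/2;print('side guide',m,az(m-C),np.hypot(*(m-C)),np.hypot(*(B-A)))
c=q(293,130,.130);print('cap',c)
E
```

```text
guide l/r [0.5227167  0.28729717] [0.56496061 0.2950603 ] mid az 99.59454313657373 0.10198657662385341 perp 100.41301048791702 0.04295130407121171
tail tip 0.105 [0.54738491 0.24826738] 103.13496055082389 0.05919737276900535
tail tip 0.109 [0.54724595 0.24881191] 103.14606283348365 0.05975924316072578
tail tip 0.118 [0.54693329 0.25003712] 103.17029545596402 0.06102345950049926
plate 99.4389831697674
plate 99.60439471480368
side tip [0.54772585 0.24875407] 102.7094200503634 0.05959550614051302
side guide [0.543768   0.29264348] 99.49790563670086 0.1034427603062276 0.03874376929896226
cap [0.55944675 0.19430704]
```

Request:
carry_out:
  moves:
    - {"travel":[0,0,0],"twist":[0,0,0.2]}
    - {"travel":[0,0,0],"twist":[0,0,0.15]}
    - {"travel":[0,0,0],"twist":[0,0,0.1]}
    - {"travel":[0,0,0],"twist":[0,0,0]}
    - {"travel":[0,0,0],"twist":[0,0,0]}

```text
time_s: 34.62
position: [0.5609, 0.1905, 0.0968]
orientation: [3.14, 0.004, 1.738]
wrist_force: [2.4, -5.1, 2.3]
gripper_width: 0.0319
```

```bash
python3 tgt.py .56 .19 .098 99.5; python3 - <<'E'
from h import *
s=snap('wrist','w20.png')
cv2.imwrite('pics/w20c.png',cv2.resize(s['image'][0:300,200:500,::-1],(600,600),interpolation=cv2.INTER_CUBIC))
E
```

```text
travel [-0.012 -0.031 -0.039]
twist [0.016 0.037 0.011] F [ 2.42 -5.06  2.26] M [-0.941 -0.573  0.155] w 0.0319 psi 99.57 p [0.5609 0.1905 0.0968] t 34.6167
```

View pics/w20c.png

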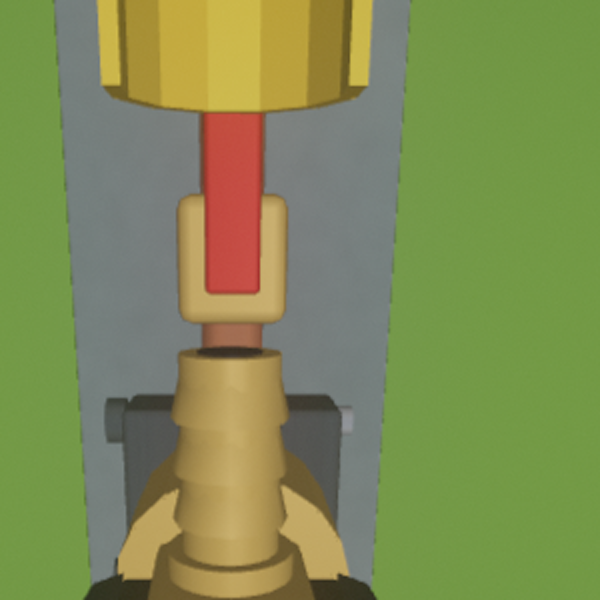

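Tail centre line is at u=232, the guide's middle at 235 and the lever at 232, so it is aligned. Release and rise.

Request:
carry_out:
  fingers: 56
  moves:
    - {"travel":[0,0,0],"twist":[0,0,0]}
    - {"travel":[0,0,0],"twist":[0,0,0]}
    - {"travel":[0,0,0],"twist":[0,0,0]}
    - {"travel":[0,0,0],"twist":[0,0,0]}
    - {"travel":[0,0,0],"twist":[0,0,0]}

```text
time_s: 35.08
position: [0.5605, 0.1913, 0.0967]
orientation: [3.14, 0.002, 1.736]
wrist_force: [0.7, -0.1, -0.1]
gripper_width: 0.0559
```

Request:
carry_out:
  moves:
    - {"travel":[0,0,-0.3],"twist":[0,0,0]}
    - {"travel":[0,0,-0.7],"twist":[0,0,0]}
    - {"travel":[0,0,-1],"twist":[0,0,0]}
    - {"travel":[0,0,-1],"twist":[0,0,0]}
    - {"travel":[0,0,-1],"twist":[0,0,0]}
    - {"travel":[0,0,-0.3],"twist":[0,0,0]}
    - {"travel":[0,0,0],"twist":[0,0,0]}
    - {"travel":[0,0,0],"twist":[0,0,0]}

```text
time_s: 35.75
position: [0.5601, 0.1913, 0.2253]
orientation: [3.141, 0.003, 1.736]
wrist_force: [-0.5, 0.4, -0.1]
gripper_width: 0.0561
```

```bash
python3 tgt.py .56 .19 .098 99.5; python3 - <<'E'
from h import *
s=snap('wrist','w21.png');snap('side','s21.png')
E
```

```text
travel [-0.031 -0.016  4.242]
twist [ 0.01   0.026 -0.007] F [-0.49  0.4  -0.12] M [ 0.019 -0.084  0.023] w 0.0561 psi 99.46 p [0.5601 0.1913 0.2253] t 35.75
```

View pics/w21.png

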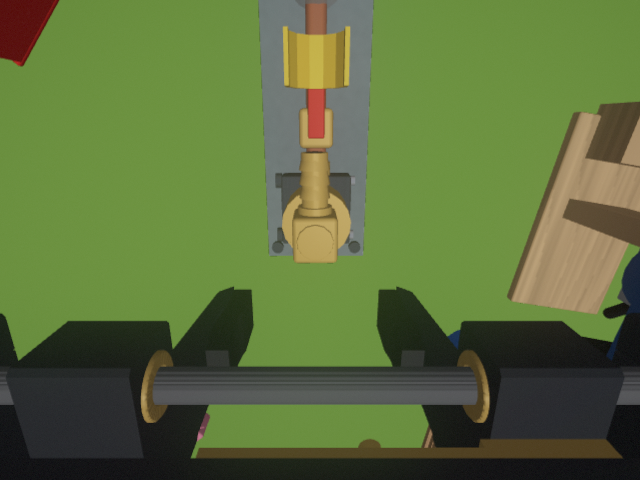

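View pics/s21.png

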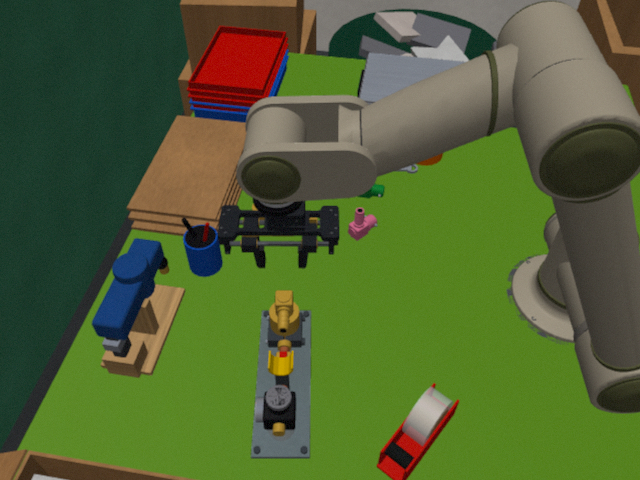

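```bash
python3 - <<'E'
from go import *
s=dict(np.load('pics/w21.npz'));az=lambda d:np.degrees(np.arctan2(d[1],d[0]))
P=pts(s);C=np.array([.5603,.1905]);h=cv2.cvtColor(s['image'],cv2.COLOR_RGB2HSV)
b=(h[...,0]>10)&(h[...,0]<32)
cap=b&(P[...,2]>.122)&(P[...,2]<.140)&(np.hypot(P[...,0]-.56,P[...,1]-.19)<.03)
c=P[cap];print('cap top',np.percentile(c[:,2],[50,90]),c.mean(0), cv2.minAreaRect(c[:,:2].astype(np.float32)))
T=plane(s,314.5,155,.115)[:2];K=c.mean(0)[:2];print('tail az',az(T-K),az(T-C))
A=plane(s,284.5,87,.114)[:2];B=plane(s,349,87,.114)[:2];print('guide az',az((A+B)/2-C))
E
```

```text
cap top [0.12903917 0.13182791] [0.55857548 0.19252205 0.12912413] ((0.5580042600631714, 0.19662466645240784), (0.03210087865591049, 0.046079933643341064), 8.878522872924805)
tail az 99.45895434882955 100.81411176746136
guide az 99.38426013216582
```

```bash
python3 -c "
from cell import arm
print(arm.hand_in())"
```

```text
the job is handed in; nothing more can be done
None
```

The brass elbow is fitted in the air outlet with its tail pointing at the yellow hose guide. I let go and handed the job in at about 36 s of the 64 s allowed.

**What I did:** The green and pink look-alikes blocked the first grasp, so I carried the elbow by its tail to clear bench. The arm's wrist range then ruled out the first direction I tried there, so I laid the elbow down again, turned. I gripped it by its flats, stood it free on its spigot, let go, and took it again squarely from above. The slots were found by camera, about 5.6° clockwise of nominal. The pins dropped into them with under 5 N sideways, and I turned the elbow clockwise only, about 84°.

**Last checks:**
- **Direction:** the guide lies at 99.4–99.6°. After release the tail read 99.5° from the cap and 100.8° from the socket centre, and the body's outline gave 98.9°. These agree within about 1.5°, and the elbow did not spring back.
- **Depth:** the cap top read 129–132 mm, against 130.5 mm expected for the ramps at that angle.
- **Force:** the most I saw was 12.5 N, when setting the elbow down on the bench.
- **Hand clear:** the gripper was empty and over 50 mm above everything.

**Not as expected:** I felt little of the rising resistance in the wrist turning moment, at most about 0.16 N m. I was pressing the elbow down slightly as I turned, which probably took load off the ramps. I did not re-measure the other objects at the end; they looked unmoved where the last side view showed them, but the arm hid some.

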